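Nip the re-cased volumes in the bench press

TASK

Clear the glue jar out of the book press and stand it on the green glue mat, then stand every waiting volume spine up in a row in the press bed and pump the clamp's trigger, click by click, until all of them are gripped tight between the cheeks. Leave them nipped for three seconds, press the release paddle down until the cheek has sprung fully back, and stand the volumes upright, spine up, in the wooden crate. Leave the mug, old book and tape roll undisturbed, and do not let a volume fall over.

Things in the scene. Friction and masses are not known exactly. Their poses are not given: they have to be found in the camera images.
- press: Bench book press, fixed. Origin on the bench below the books' place; x from the clamp head to the far fixed cheek, y along the cheeks, z up. Bed board 140 x 410 mm, top at z 18 mm. Fixed wooden cheek 400 mm long: inner face x 17 mm, outer face x 45 mm, top z 60 mm. On the robot's side a one-hand ratchet bar clamp (head 34 mm wide, x -178 to -88 mm, top z 88 mm) pushes the moving cheek.
- press_bed (a point): Point on the bed's top, midway between the open cheeks (31 mm from each) and midway along them; axes of the press. The open gap is 62 mm: the volumes go in side by side in one row along y, spines parallel to y; the cheeks, 42 mm high, reach 200 mm either way along y.
- cheek: Moving wooden cheek, 18 mm thick, 400 mm long, top z 60 mm; axes of the press; its face to the books lies at x = -45 mm in its own frame. It rides on the bar through two rubber buffers (1.5 N per mm, up to 13 mm), so once it meets the books each further click squeezes them harder.
- bar (a joint): Toothed bar carrying the moving cheek: advance in m, 0 = fully open. The ratchet holds it about every 5 mm (0.004, 0.009 .. 0.029, 0.033, 0.038); one full trigger stroke gives one click. The 34 mm books are touched at about 0.028 and gripped tight from the seventh click (0.033); the eighth (0.038) is the last. Holding the release down lets a spring draw it back to 0 in one to two seconds.
- trigger (a joint): Orange trigger ahead (+x) of the grip: 0 = rest, 0.33 rad = fully squeezed; springs back. 11 mm thick, 22 mm wide, pivot at press x -127, z 81.5 mm, top at z 162 mm; leans 0.165 rad to +x at rest, as far to -x when squeezed. A full stroke takes 8 N free, about 25 N on the eighth click; after that it stops short. Let it return to rest before the next stroke.
- squeeze (a point): Fixed point at z 138 mm on the clamp. The fixed black upright grip (16 mm thick, 26 mm wide, top z 170 mm) has its back 14.5 mm behind it (-x); the trigger's front is 33 mm ahead (+x) at rest, 14 mm when squeezed. Fingers straddling both along x here and closed to 29 mm give a full stroke; opened to 70 mm they let it return. The trigger may also be pushed 20 mm to -x.
- release (a joint): Orange release paddle on the +y side of the clamp head: 0 = up, 0.28 rad = fully down (it sinks 12 mm); springs back. It takes 7 to 10 N; a loaded bar begins to slip back when the paddle is half-way down. Press it nearly fully down and hold until the bar has returned.
- release_top (a point): Centre of the free end of the release paddle's top (paddle 26 mm in x, 50 mm in y, 5 mm thick); press straight down here, z = 100 mm when up. It lies 55 mm to +y of the clamp's middle plane.
- waiting_mat: Cork mat 270 x 160 x 6 mm, fixed on the bench at one side of the press, on which the volumes wait. Origin at the centre of its underside, x along its 270 mm.
- crate_in (a point): Centre of the inner floor (6 mm above the bench) of the fixed open wooden crate, 270 mm along its x, 165 mm along its y, walls 6 mm thick, rim 45 mm above the bench. It stands on the other side of the press from the mat.
- jar_mid (a point): Centre of the round glue jar with white cap, half-way up: 52 mm across, 45 mm high, about 0.16 kg. It starts standing in the press bed between the cheeks, 5 mm or so from each.
- vol1_mid (a point): Centre of the dark red volume, a small cloth-bound book standing on its fore-edge, spine up: 34 mm thick along its x, 112 mm long along its y, 84 mm high along its z (up), about 0.24 kg. It may be absent.
- vol2_mid (a point): Centre of the dark green volume, same size and axes. It may be absent.
- vol3_mid (a point): Centre of the dark blue volume, same size and axes. It may be absent.
- mug: Bystander: blue mug, 80 mm across, 90 mm high.
- old_book: Bystander: old brown book lying flat, 130 x 190 x 40 mm.
- tape: Bystander: cardboard-coloured tape roll lying flat, 84 mm across, 25 mm high.
- mat_top (a point): Centre of the top of the fixed green rubber glue mat, 110 x 110 mm, 3 mm thick, lying flat on the bench beside the clamp: the jar's place.

How it is judged:
By the outcome, as a careful person would: the job done as asked, in the order asked, and still so for the second after the job is handed in, with the robot touching nothing.
Of vol1, vol2, vol3 only 2 to 3 are there at a start; the rules pass over those that are not, and their reading is None.
At some moment in a run one of jar may be knocked a few centimetres aside while the robot is not near it.
It also fails if it takes over 210 s, if anything falls off the work surface, if the arm or the gripper's body presses on something with over 40 N, if the wrist force passes 120 N, or if a joint passes its speed limit or range.

ROBOT

A 7-joint arm with a two-finger parallel gripper is mounted at the origin on the work surface. World frame = base frame: x ahead of the robot, y to its left, z up, the work surface at z = 0. Lengths are in m, angles in degrees, forces in N, time in s.
With the tool pointing down it reaches from about 0.425 to 0.95 m from the base axis. Payload 4.7 kg.
Tool frame: the origin (TCP) lies midway between the tips of the shut fingers; the grasp point (between the pads) lies 19 mm behind it (env.grip_depth is the z of the grasp point in the tool frame, in m); z points along the fingers, y is the line along which they close (so a half turn about z gives the same grasp; the last joint's range is limited). The gripper opens to 87 mm and grips with 3 to 60 N. Pads are 19 mm wide; open, the fingers measure 117 mm over their backs; the gripper's body (75 mm by 190 mm) begins 51 mm behind the grasp point.
Start: joints at [-76.14, 26.849, -2.785, 87.806, 1.381, 65.374, -4.715], TCP at [0.181, 0.65, 0.223] pointing down, gripper open.
Joint ranges: [-148.3, 148.3], [-19.14, 114.17], [-79.39, 73.82], [5.75, 140.21], [-59.74, 239.74], [12.07, 113.84], [-152.46, 152.46]. Speed limits (degrees/s): [147.25, 147.25, 180, 180, 180, 180, 180].

INTERFACE

Orientations are given as a 3x3 rotation matrix whose columns are the frame's x, y, z axes.
In Python, from workcell import readout, imaging, hand_in, env gives the robot as it stands.
- The arm moves only by the tool carry_out, never from a script. Its argument "plan" is a list of rows, each an object with "linear": the shift along the tool's x, y, z in m, a list of three; "rotation": the turn, a rotation vector about the tool's x, y, z in degrees, a list of three; "grip": the opening in per cent of the stroke, from 0 (shut) to 100 (fully open). A call has 1 to 12 rows; each row is the pose to reach, as a shift and turn from the pose commanded when the call began, along the tool's axes at that moment; what a row does not reach only later rows make up. A row lasts 1/10 s, in which the tool goes at most 50 mm and 8.59 degrees, less where a joint would pass 70% of its speed; a pose out of reach is approached as far as the arm can. A call with a gripper value outside its range is refused whole. The fingers move at their own pace and stop on an object; "squeeze" is the grip in N (left out, the last holds). Time passes only in rows, so rows that repeat a pose let the fingers close. It gives the time, the measured TCP pose, the force, the opening and the grip force at its end, in the units of the state.
- readout.get_state(): the state, without advancing time (a new reading comes with each control period).
- imaging.grab_frame(name): name is "scene" or "top"; returns a dict with "pixels" (480x640x3 uint8, red, green, blue), "range_z" (480x640 float32, m along the optical axis (not along the pixel's ray), 0 where there is no reading), "camera_matrix" (3x3 intrinsics, pixels), "rvec" (rotation vector, rad) and "tvec" (3), from world to camera coordinates, as OpenCV has them. Camera axes: x right, y down, z forward; pixel columns grow to the right and rows downward; lengths in m; the calibration is good to about 2 mm. A picture is of the moment at which its call begins.
- hand_in(): hands the job in; it is judged then, once.
Trained networks look in the newest picture that a camera, given by its name, has taken for a name from the list of things; names that differ only in an ending like _2 or _b are one class to them, and where a whole thing is asked for, a point or a joint stands for the part that bears it (a point fixed in the world has none). Each returns a list of dicts, best first, with "score" (0 to 1); they miss things now and then, are a little off and sometimes report something else, mostly with a low value. They report only what shows in the picture. A call takes as long as a camera call.
- imaging.find_in(camera, query): "bbox" ([left, top, width, height] in pixels, round what is visible of it).
- imaging.pinpoint(camera, query): "uv" ([column, row] in pixels: a listed point, or the origin of a listed thing).
The state is a dict: "clock": time; "qpos": joint angles; "dq": joint speeds; "joint_torque": joint torques, N m; "position": TCP position; "tcp_rot": TCP orientation; "wrist_force": force on the tool from outside, world axes, zero at the start; "wrist_torque": the same for the moment, N m; "finger_gap": finger opening in m; "gripper_force": force on a finger pad.
Only numpy, scipy, OpenCV 4.12 (cv2) and the standard library are available. Lean on these libraries where they do the work, as an engineer would, in place of code of your own. Each camera call takes 0.05 s, during which the arm holds its last target. There are 200 camera calls.

## Working session

There is one attempt and no reset: what is moved stays moved. The work goes in short steps, Python scripts to look and compute and a tool call to move; the robot and the scene stay as the last step left them, time stands still between calls to the robot, and variables do not carry over. Pictures are saved under pics/ and viewed, at most 14 in all, crops included, and the job is handed in when it is done.

Besides the shell and the picture viewer there is one more tool, called after "Request:" in YAML: its name, and indented under it one key for each argument. carry_out: Moves the arm, as the interface text tells. Its arguments: {"type":"object","properties":{"plan":{"type":"array"},"squeeze":{"type":"number"}},"required":["plan"]}

```bash
ls; mkdir -p pics; cat > h.py <<'E'
import numpy as np, cv2
from workcell import readout, imaging, env
def cam(f):
    return f["camera_matrix"], cv2.Rodrigues(np.array(f["rvec"],float))[0], np.array(f["tvec"],float).ravel()
def at_z(f,uv,z):
    K,R,t=cam(f); d=R.T@np.linalg.inv(K)@np.array([uv[0],uv[1],1.]); c=-R.T@t
    return c+d*(z-c[2])/d[2]
def proj(f,p):
    K,R,t=cam(f); q=K@(R@np.asarray(p)+t); return q[:2]/q[2]
def cloud(f):
    K,R,t=cam(f); v,u=np.mgrid[0:480,0:640]; z=f["range_z"]
    P=np.stack([u*z,v*z,z],-1)@np.linalg.inv(K).T
    P=(P-t)@R; P[z==0]=np.nan; return P
def save(f,n): cv2.imwrite("pics/"+n,f["pixels"][:,:,::-1])
E
python3 - <<'E'
from h import *
for c in("top","scene"):
    f=imaging.grab_frame(c); save(f,c+"0.png"); P=cloud(f)
    print(c, cam(f)[0][0,0], -cam(f)[1].T@cam(f)[2])
    for q in ["press_bed","squeeze","release_top","waiting_mat","crate_in","jar_mid","vol1_mid","vol2_mid","vol3_mid","mat_top","mug","old_book","tape","press"]:
        for r in imaging.pinpoint(c,q)[:2]:
            u,v=r["uv"]; print(q,round(r["score"],2),np.round([u,v]),np.round(P[int(v),int(u)],3) if 0<=v<480 and 0<=u<640 else "")
s=readout.get_state(); print({k:np.round(v,3).tolist() for k,v in s.items()}, env.grip_depth)
E
```

```text
pics
top 615.4927626730419 [ 3.67111022e-01 -7.45551727e-04  1.63628631e+00]
press_bed 0.85 [331. 244.] [0.605 0.006 0.018]
squeeze 0.96 [333. 290.] [ 0.475 -0.005  0.168]
squeeze 0.59 [331. 242.] [0.612 0.006 0.021]
release_top 0.68 [330. 242.] [0.609 0.006 0.023]
release_top 0.66 [314. 304.] [0.444 0.042 0.102]
crate_in 0.93 [197. 280.] [0.501 0.356 0.009]
crate_in 0.17 [286. 179.] [0.777 0.128 0.037]
jar_mid 0.74 [355. 242.] [ 0.604 -0.056  0.067]
vol1_mid 0.69 [471. 287.] [ 0.497 -0.348  0.088]
vol2_mid 0.92 [464. 319.] [ 0.414 -0.333  0.086]
vol3_mid 0.89 [465. 252.] [ 0.581 -0.333  0.094]
mug 0.77 [374. 183.] [ 0.778 -0.11   0.003]
old_book 0.8 [287. 176.] [0.785 0.125 0.041]
tape 0.79 [392. 306.] [ 0.446 -0.162 -0.003]
press 0.67 [331. 241.] [0.612 0.006 0.021]
scene 454.38041793780116 [ 1.17716838 -0.24297782  1.00545653]
press_bed 0.56 [324. 267.] [0.604 0.003 0.017]
squeeze 0.71 [304. 203.] [ 0.481 -0.001  0.143]
squeeze 0.66 [359. 209.] [0.454 0.173 0.005]
release_top 0.68 [314. 199.] [0.444 0.04  0.099]
crate_in 0.75 [424. 201.] [ 0.493  0.36  -0.001]
jar_mid 0.61 [302. 2
[... 331 characters left out ...]
06. 346.] [ 0.778 -0.115  0.004]
old_book 0.95 [404. 318.] [0.813 0.116 0.039]
tape 0.92 [244. 245.] [ 0.445 -0.168 -0.001]
tape 0.5 [424. 203.] [0.505 0.352 0.006]
press 0.88 [326. 278.] [ 0.656 -0.016  0.059]
press 0.59 [405. 316.] [0.813 0.117 0.043]
{'clock': 1.5, 'qpos': [-76.14, 26.848, -2.782, 87.806, 1.383, 65.372, -4.716], 'dq': [0.047, -0.105, 0.044, 0.107, 0.035, 0.08, 0.05], 'joint_torque': [-0.0, -50.783, -0.081, -23.645, -0.061, 0.031, 0.0], 'position': [0.181, 0.65, 0.223], 'tcp_rot': [[-0.964, 0.268, 0.0], [0.268, 0.964, 0.0], [-0.0, 0.0, -1.0]], 'wrist_force': [-1.153, -0.06, -0.59], 'wrist_torque': [-0.038, -0.045, -0.001], 'gripper_force': 0.0, 'finger_gap': 0.087} -0.0187
```

View pics/top0.png

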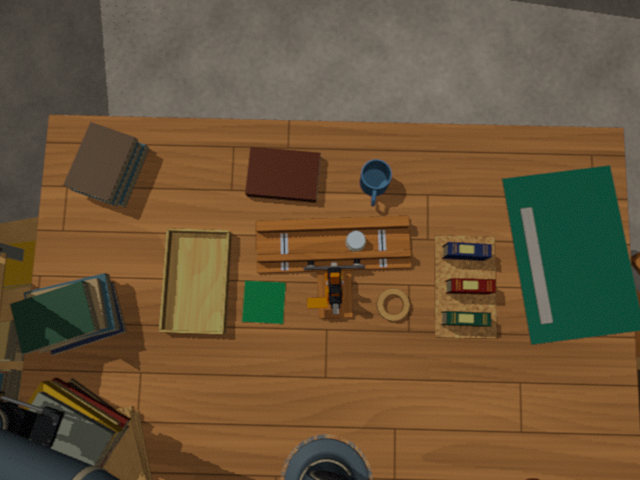

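View pics/scene0.png

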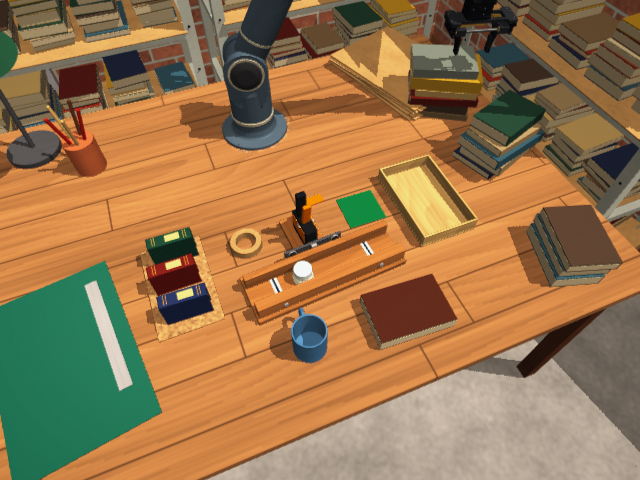

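Both views show all three volumes on the cork mat (top view: blue 467,250; red 471,286; green 466,319). The press is slightly yawed, with the jar at (356,240). The crate is at (196,281) and the green mat at (264,302). Next I measure the geometry from depth.

```bash
cat > geo.py <<'E'
from h import *
def rect(P,m):
    q=P[m][:,:2]; r=cv2.minAreaRect((q*1000).astype(np.float32)); return r
def reg(P,x0,x1,y0,y1,z0,z1):
    with np.errstate(invalid="ignore"):
        return (P[...,0]>x0)&(P[...,0]<x1)&(P[...,1]>y0)&(P[...,1]<y1)&(P[...,2]>z0)&(P[...,2]<z1)
def vols(P,f):
    img=cv2.cvtColor(np.ascontiguousarray(f["pixels"]),cv2.COLOR_RGB2HSV)
E
python3 - <<'E'
from geo import *
f=imaging.grab_frame("top"); P=cloud(f)
def show(n,m):
    print(n,m.sum(),[np.round(v,1) for v in rect(P,m)],"zmed",np.round(np.median(P[m][:,2]),4), "mean",np.round(P[m].mean(0),4))
show("blue",reg(P,.55,.64,-.45,-.25,.075,.11))
show("red",reg(P,.46,.54,-.45,-.25,.075,.11))
show("green",reg(P,.37,.455,-.45,-.25,.075,.11))
show("mat",reg(P,.35,.68,-.45,-.24,.003,.011)) 
show("jar",reg(P,.58,.63,-.1,-.02,.055,.08))
show("crate rim",reg(P,.34,.66,.24,.46,.036,.055))
show("mug",reg(P,.7,.85,-.2,-.05,.07,.1))
show("book",reg(P,.7,.9,.02,.25,.03,.05))
show("tape",reg(P,.38,.5,-.22,-.1,.017,.035))
show("farcheek",reg(P,.63,.68,-.25,.25,.052,.068))
show("nearcheek",reg(P,.52,.58,-.25,.25,.052,.068))
show("press all",reg(P,.535,.7,-.25,.25,.01,.068))
hsv=cv2.cvtColor(np.ascontiguousarray(f["pixels"]),cv2.COLOR_RGB2HSV)
g=(hsv[...,0]>45)&(hsv[...,0]<85)&(hsv[...,1]>120)
show("gmat",g&reg(P,.38,.55,.1,.25,-.01,.02))
o=(hsv[...,0]<22)&(hsv[...,1]>200)&(hsv[...,2]>150)
show("paddle",o&reg(P,.4,.5,.02,.1,.09,.115))
show("grip",reg(P,.4,.56,-.05,.06,.135,.19))
# cheek line fits: far cheek top edges per column
m=reg(P,.60,.70,-.19,.21,.052,.068); q=P[m]
ed=[]
for y in np.arange(-.18,.2,.02):
    s=q[abs(q[:,1]-y)<.01]; ed.append((y,s[:,0].min(),s[:,0].max()))
ed=np.array(ed); print("far inner/outer",np.polyfit(ed[:,0],ed[:,1],1),np.polyfit(ed[:,0],ed[:,2],1))
m=reg(P,.53,.59,-.19,.21,.052,.068)&~reg(P,.0,.59,-.06,.08,0,.2); q=P[m]
ed=[]
for y in np.arange(-.18,.2,.02):
    s=q[abs(q[:,1]-y)<.01]
    if len(s)>5: ed.append((y,s[:,0].min(),s[:,0].max()))
ed=np.array(ed); print("near outer/inner",np.polyfit(ed[:,0],ed[:,1],1),np.polyfit(ed[:,0],ed[:,2],1))
E
python3 - <<'E'
import cv2
a=cv2.imread('pics/top0.png')[200:350,150:510]
cv2.imwrite('pics/crop0.png',cv2.resize(a,(792,330),interpolation=cv2.INTER_CUBIC))
E
```

```text
blue 617 [array([ 589.8, -346.7]), array([112.6,  35.3]), np.float64(88.2)] zmed 0.0894 mean [ 0.5891 -0.3452  0.0891]
red 616 [array([ 499.4, -355.3]), array([112.3,  34.7]), np.float64(89.3)] zmed 0.0897 mean [ 0.499  -0.3545  0.0895]
green 624 [array([ 416.5, -342.5]), array([112.2,  34.3]), np.float64(89.2)] zmed 0.0896 mean [ 0.4163 -0.3419  0.0897]
mat 3324 [array([ 514.9, -345. ]), array([209.8, 329.4]), np.float64(90.0)] zmed 0.006 mean [ 0.5053 -0.3438  0.0063]
jar 253 [array([604.5, -67.9]), array([60.3, 49. ]), np.float64(90.0)] zmed 0.0624 mean [ 0.6082 -0.0611  0.0626]
crate rim 893 [array([498.2, 356.4]), array([166.7, 271. ]), np.float64(89.6)] zmed 0.0444 mean [0.4986 0.3582 0.0444]
mug 283 [array([ 774.2, -102.1]), array([80.1, 97.9]), np.float64(53.0)] zmed 0.0854 mean [ 0.7744 -0.1071  0.0837]
book 3385 [array([791.5, 138.9]), array([192.1, 133.3]), np.float64(86.0)] zmed 0.0402 mean [0.7897 0.1381 0.0401]
tape 481 [array([ 448.9, -161. ]), array([80.5, 81.6]), np.float64(0.1)] zmed 0.0248 mean [ 0.4492 -0.1605  0.025 ]
farcheek 1623 [array([648.3,   1.2]), array([ 42.2, 397.8]), np.float64(3.1)] zmed 0.0598 mean [6.536e-01 1.000e-04 5.980e-02]
nearcheek 1072 [array([550.4,  -3.8]), array([ 57.9, 398.9]), np.float64(3.5)] zmed 0.0594 mean [0.5644 0.0134 0.0594]
press all 7744 [array([614.6,   6.2]), array([484.2, 162. ]), np.float64(89.4)] zmed 0.0251 mean [ 0.6043 -0.0032  0.0367]
gmat 1628 [array([448.6, 177.7]), array([107.7, 108.4]), np.float64(88.7)] zmed 0.0032 mean [0.4486 0.1776 0.0032]
paddle 101 [array([446.1,  39.2]), array([20.2, 35.1]), np.float64(0.8)] zmed 0.1009 mean [0.445  0.0382 0.1008]
grip 142 [array([488.4,  -8.8]), array([51.2, 24. ]), np.float64(1.9)] zmed 0.1657 mean [ 0.4865 -0.0076  0.1634]
far inner/outer [-0.02317957  0.6330624 ] [-0.05764182  0.66815545]
near outer/inner [-0.04448573  0.55647738] [-0.06119012  0.57859988]
```

View pics/crop0.png

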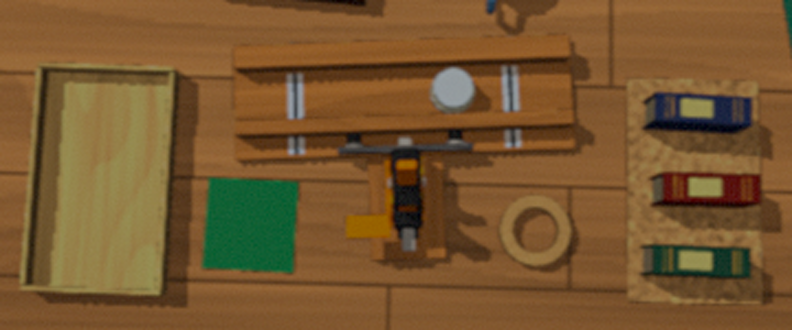

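```bash
cat > fit.py <<'E'
from geo import *
from scipy.optimize import minimize
def topfit(P,rects,box,zr,p0):
    """pose (x,y,th) maximising soft overlap of top points with rects and penalising empty model points"""
    m=reg(P,*box,*zr); pts=P[m][:,:2]
    from scipy.spatial import cKDTree
    g=[]
    for x0,x1,y0,y1 in rects:
        X,Y=np.meshgrid(np.arange(x0+.001,x1,.002),np.arange(y0+.001,y1,.002)); g.append(np.c_[X.ravel(),Y.ravel()])
    g=np.vstack(g); t=cKDTree(pts)
    def cost(p):
        c,s=np.cos(p[2]),np.sin(p[2]); d=(pts-p[:2])@np.array([[c,-s],[s,c]])
        dist=np.min([np.hypot(np.maximum(np.maximum(a-d[:,0],d[:,0]-b),0),np.maximum(np.maximum(e-d[:,1],d[:,1]-f),0)) for a,b,e,f in rects],0)
        w=g@np.array([[c,s],[-s,c]])+p[:2]; dd=t.query(w)[0]
        return np.minimum(dist,.01).mean()+np.minimum(dd,.01).mean()
    best=min((minimize(cost,np.array(p0)+[0,0,a],method="Nelder-Mead",options=dict(initial_simplex=np.array(p0)+[0,0,a]+np.array([[0,0,0],[.01,0,0],[0,.01,0],[0,0,.03]]),xatol=1e-5,fatol=1e-8)) for a in(-.03,0,.03)),key=lambda r:r.fun)
    return best.x,best.fun,len(pts)
def topose(p,x,y):
    c,s=np.cos(p[2]),np.sin(p[2]); return np.array([p[0]+c*x-s*y,p[1]+s*x+c*y])
E
python3 - <<'E'
from fit import *
f=imaging.grab_frame("top"); P=cloud(f)
p,c,n=topfit(P,[(.017,.045,-.2,.2),(-.063,-.045,-.2,.2)],(.52,.70,-.25,.25),(.053,.067),(.62,.006,.04))
print("press",p[:2].round(4),np.degrees(p[2]).round(2),c,n)
np.save("press.npy",p)
for n,x,y in[("bed",-.014,0),("squeeze",-.145,0),("jar",0,0)]: print(n,topose(p,x,y).round(4))
inv=lambda q:(lambda c,s,d:np.array([c*d[0]+s*d[1],-s*d[0]+c*d[1]]))(np.cos(p[2]),np.sin(p[2]),np.array(q)-p[:2])
print("paddle in press",inv((.445,.0382)).round(4),"jar",inv((.6082,-.0611)).round(4),"grip",inv((.4884,-.0088)).round(4))
fr=[(-.141,.141,-.0885,-.0825),(-.141,.141,.0825,.0885),(-.141,-.135,-.0885,.0885),(.135,.141,-.0885,.0885)]
p,c,n=topfit(P,fr,(.33,.67,.24,.47),(.036,.055),(.5,.357,.03))
print("crate",p[:2].round(4),np.degrees(p[2]).round(2),c,n); np.save("crate.npy",p)
for nme,b in(("blue",(.55,.64,-.45,-.25)),("red",(.46,.54,-.45,-.25)),("green",(.37,.455,-.45,-.25))):
    m=reg(P,*b,.075,.11); q=P[m][:,:2].mean(0)
    p,c,n=topfit(P,[(-.017,.017,-.056,.056)],b,(.082,.1),(*q,0)); print(nme,p[:2].round(4),np.degrees(p[2]).round(2),c,n)
p,c,n=topfit(P,[(-.02,.02,-.02,.02)],(.575,.64,-.11,-.02),(.058,.08),(.608,-.061,0)); print("jar",p)
print(np.degrees(np.arctan2(*cam(f)[1][:2,1])))
E
```

```text
press [ 6.231e-01 -5.000e-04] 3.42 0.002144857687020361 2915
bed [ 0.6091 -0.0014]
squeeze [ 0.4784 -0.0092]
jar [ 6.231e-01 -5.000e-04]
paddle in press [-0.1755  0.0493] jar [-0.0185 -0.0596] grip [-0.135  -0.0002]
crate [0.4977 0.3562] -0.5 0.007346490424960427 893
blue [ 0.5895 -0.346 ] -1.71 0.0010675170041339814 587
red [ 0.4993 -0.355 ] -0.45 0.0010493049104247484 598
green [ 0.4165 -0.3419] -0.32 0.0010199481069445777 613
jar [ 0.61095339 -0.05972616 -0.07618944]
-91.38404992256639
```

Request:
carry_out:
  plan:
    - {"linear":[-0.603,-0.57,0.06],"rotation":[0,0,-18.96],"grip":100}
    - {"linear":[-0.603,-0.57,0.06],"rotation":[0,0,-18.96],"grip":100}
    - {"linear":[-0.603,-0.57,0.06],"rotation":[0,0,-18.96],"grip":100}
    - {"linear":[-0.603,-0.57,0.06],"rotation":[0,0,-18.96],"grip":100}
    - {"linear":[-0.603,-0.57,0.06],"rotation":[0,0,-18.96],"grip":100}
    - {"linear":[-0.603,-0.57,0.06],"rotation":[0,0,-18.96],"grip":100}
    - {"linear":[-0.603,-0.57,0.06],"rotation":[0,0,-18.96],"grip":100}
    - {"linear":[-0.603,-0.57,0.06],"rotation":[0,0,-18.96],"grip":100}
    - {"linear":[-0.603,-0.57,0.06],"rotation":[0,0,-18.96],"grip":100}
    - {"linear":[-0.603,-0.57,0.06],"rotation":[0,0,-18.96],"grip":100}
    - {"linear":[-0.603,-0.57,0.06],"rotation":[0,0,-18.96],"grip":100}
    - {"linear":[-0.603,-0.57,0.06],"rotation":[0,0,-18.96],"grip":100}

```text
clock: 2.8
position: [0.4905, 0.1363, 0.1796]
tcp_rot: [[-0.998, -0.06, 0.001], [-0.06, 0.998, 0.001], [-0.001, 0.001, -1.0]]
wrist_force: [1.0, 1.3, -1.4]
finger_gap: 0.087
gripper_force: 0.0
```

```bash
cat > go.py <<'E'
import sys
from h import *
def go(x,y,z,ang):
    s=readout.get_state(); R=np.array(s["tcp_rot"]); p=np.array(s["position"])
    a=np.radians(ang); Y=np.array([np.cos(a),np.sin(a),0]); Z=np.array([0,0,-1.]); G=np.c_[np.cross(Y,Z),Y,Z]
    print("at",p.round(4),"yang",np.degrees(np.arctan2(R[1,1],R[0,1])).round(2),"gap",round(s["finger_gap"],4),"F",np.round(s["wrist_force"],1),"q",np.round(s["qpos"],0),"t",round(s["clock"],1))
    print("linear",(R.T@(np.array([x,y,z])-p)).round(4),"rot",np.degrees(cv2.Rodrigues(R.T@G)[0].ravel()).round(2))
if __name__=="__main__": go(*map(float,sys.argv[1:]))
E
python3 go.py .609 -.060 .12 93.4
```

```text
at [0.4905 0.1363 0.1796] yang 93.46 gap 0.087 F [ 1.   1.3 -1.4] q [-27.  14.   8. 113.  -2.  53.  76.] t 2.8
linear [-0.1064 -0.2031  0.0596] rot [0.04 0.06 0.06]
```

Request:
carry_out:
  plan:
    - {"linear":[-0.106,-0.203,0.06],"rotation":[0,0,0],"grip":100}
    - {"linear":[-0.106,-0.203,0.06],"rotation":[0,0,0],"grip":100}
    - {"linear":[-0.106,-0.203,0.06],"rotation":[0,0,0],"grip":100}
    - {"linear":[-0.106,-0.203,0.06],"rotation":[0,0,0],"grip":100}
    - {"linear":[-0.106,-0.203,0.06],"rotation":[0,0,0],"grip":100}
    - {"linear":[-0.106,-0.203,0.06],"rotation":[0,0,0],"grip":100}
    - {"linear":[-0.106,-0.203,0.06],"rotation":[0,0,0],"grip":100}
    - {"linear":[-0.106,-0.203,0.06],"rotation":[0,0,0],"grip":100}

```text
clock: 3.6
position: [0.6074, -0.0565, 0.1194]
tcp_rot: [[-0.998, -0.062, -0.0], [-0.062, 0.998, 0.001], [0.0, 0.001, -1.0]]
wrist_force: [0.1, -0.5, -0.0]
finger_gap: 0.0869
gripper_force: 0.0
```

```bash
python3 - <<'E'
from h import *
f=imaging.grab_frame("scene"); P=cloud(f); save(f,"s1.png")
for r in imaging.pinpoint("scene","jar_mid")[:2]: print(r["score"],r["uv"],at_z(f,r["uv"],.0405).round(4))
E
python3 go.py .609 -.060 .034 93.4
```

```text
0.67 [303.2, 273.1] [ 0.6143 -0.0574  0.0405]
0.23 [422.2, 200.4] [0.5185 0.3342 0.0405]
at [ 0.6074 -0.0563  0.1197] yang 93.6 gap 0.0868 F [ 0.4 -0.3 -0. ] q [ -7.  27.  12. 104.  -7.  50. 101.] t 3.7
linear [-0.0013 -0.0039  0.0857] rot [0.06 0.03 0.2 ]
```

Request:
carry_out:
  plan:
    - {"linear":[-0.002,-0.004,0.03],"rotation":[0,0,0],"grip":100}
    - {"linear":[-0.002,-0.004,0.06],"rotation":[0,0,0],"grip":100}
    - {"linear":[-0.002,-0.004,0.085],"rotation":[0,0,0],"grip":100}
    - {"linear":[-0.002,-0.004,0.085],"rotation":[0,0,0],"grip":100}
    - {"linear":[-0.002,-0.004,0.085],"rotation":[0,0,0],"grip":50}
    - {"linear":[-0.002,-0.004,0.085],"rotation":[0,0,0],"grip":50}
    - {"linear":[-0.002,-0.004,0.085],"rotation":[0,0,0],"grip":45}
    - {"linear":[-0.002,-0.004,0.085],"rotation":[0,0,0],"grip":45}
    - {"linear":[-0.002,-0.004,0.085],"rotation":[0,0,0],"grip":45}
    - {"linear":[-0.002,-0.004,0.085],"rotation":[0,0,0],"grip":45}
  squeeze: 20

```text
clock: 4.7
position: [0.61, -0.0621, 0.0346]
tcp_rot: [[-0.998, -0.06, 0.001], [-0.06, 0.998, 0.0], [-0.001, 0.0, -1.0]]
wrist_force: [-0.2, -0.3, -2.8]
finger_gap: 0.0473
gripper_force: 17.3
```

Request:
carry_out:
  plan:
    - {"linear":[0,0,-0.04],"rotation":[0,0,0],"grip":45}
    - {"linear":[0,0,-0.08],"rotation":[0,0,0],"grip":45}
    - {"linear":[0,0,-0.125],"rotation":[0,0,0],"grip":45}
    - {"linear":[0.015,0.025,-0.125],"rotation":[0,0,0],"grip":45}
    - {"linear":[0.036,0.062,-0.125],"rotation":[0,0,0],"grip":45}
    - {"linear":[0.06,0.1,-0.125],"rotation":[0,0,0],"grip":45}
    - {"linear":[0.08,0.137,-0.125],"rotation":[0,0,0],"grip":45}
    - {"linear":[0.1,0.175,-0.125],"rotation":[0,0,0],"grip":45}
    - {"linear":[0.122,0.212,-0.125],"rotation":[0,0,0],"grip":45}
    - {"linear":[0.138,0.238,-0.125],"rotation":[0,0,0],"grip":45}
    - {"linear":[0.146,0.249,-0.125],"rotation":[0,0,0],"grip":45}
    - {"linear":[0.146,0.249,-0.125],"rotation":[0,0,0],"grip":45}

```text
clock: 5.9
position: [0.4473, 0.1794, 0.1589]
tcp_rot: [[-0.998, -0.065, -0.002], [-0.065, 0.998, 0.0], [0.002, 0.0, -1.0]]
wrist_force: [-0.1, -0.1, -2.6]
finger_gap: 0.0462
gripper_force: 21.2
```

```bash
python3 - <<'E'
from h import *
f=imaging.grab_frame("scene"); c=f["pixels"][100:300,240:480,::-1]; cv2.imwrite("pics/s2.png",cv2.resize(c,(720,600),interpolation=cv2.INTER_CUBIC))
E
python3 go.py .449 .178 .022 93.4
```

```text
at [0.4486 0.1779 0.1591] yang 93.56 gap 0.0462 F [-0.1  0.6 -2.2] q [-32.  13.   7. 118.  -2.  49.  69.] t 6.0
linear [-5.000e-04  1.000e-04  1.371e-01] rot [-0.02 -0.02  0.16]
```

View pics/s2.png

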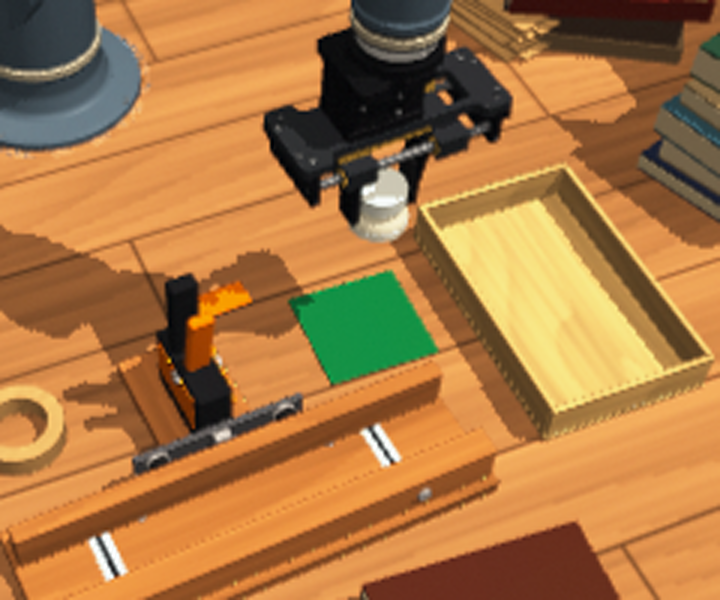

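The jar hangs upright in the fingers at about (380,200) in the crop, over the green mat. Next I lower it and release.

Request:
carry_out:
  plan:
    - {"linear":[0,0,0.04],"rotation":[0,0,0],"grip":45}
    - {"linear":[0,0,0.08],"rotation":[0,0,0],"grip":45}
    - {"linear":[0,0,0.115],"rotation":[0,0,0],"grip":45}
    - {"linear":[0,0,0.13],"rotation":[0,0,0],"grip":45}
    - {"linear":[0,0,0.138],"rotation":[0,0,0],"grip":45}
    - {"linear":[0,0,0.139],"rotation":[0,0,0],"grip":45}
    - {"linear":[0,0,0.139],"rotation":[0,0,0],"grip":45}
    - {"linear":[0,0,0.139],"rotation":[0,0,0],"grip":60}
    - {"linear":[0,0,0.139],"rotation":[0,0,0],"grip":80}
    - {"linear":[0,0,0.139],"rotation":[0,0,0],"grip":100}
    - {"linear":[0,0,0.139],"rotation":[0,0,0],"grip":100}

```text
clock: 7.05
position: [0.4495, 0.1778, 0.0205]
tcp_rot: [[-0.998, -0.06, 0.001], [-0.06, 0.998, 0.0], [-0.001, 0.0, -1.0]]
wrist_force: [-0.1, -0.3, -0.3]
finger_gap: 0.0687
gripper_force: 0.0
```

Request:
carry_out:
  plan:
    - {"linear":[0,0,-0.03],"rotation":[0,0,0],"grip":100}
    - {"linear":[0,0,-0.07],"rotation":[0,0,0],"grip":100}
    - {"linear":[0,0,-0.12],"rotation":[0,0,0],"grip":100}
    - {"linear":[0,0,-0.17],"rotation":[0,0,0],"grip":100}
    - {"linear":[0,0,-0.21],"rotation":[0,0,0],"grip":100}
    - {"linear":[0,0,-0.23],"rotation":[0,0,0],"grip":100}

```text
clock: 7.65
position: [0.4506, 0.1783, 0.2545]
tcp_rot: [[-0.998, -0.06, 0.006], [-0.06, 0.998, 0.004], [-0.006, 0.003, -1.0]]
wrist_force: [0.5, -0.1, -1.1]
finger_gap: 0.0871
gripper_force: 0.0
```

```bash
python3 go.py .500 -.355 .20 -0.4
```

```text
at [0.4506 0.1783 0.2545] yang 93.45 gap 0.0871 F [ 0.5 -0.1 -1.1] q [-33.   7.   8. 111.  -1.  62.  68.] t 7.7
linear [-0.0169 -0.5355  0.053 ] rot [ 0.43  0.13 93.85]
```

Request:
carry_out:
  plan:
    - {"linear":[-0.107,-0.531,0.04],"rotation":[0,0,95.1],"grip":70}
    - {"linear":[-0.107,-0.531,0.04],"rotation":[0,0,95.1],"grip":70}
    - {"linear":[-0.107,-0.531,0.04],"rotation":[0,0,95.1],"grip":70}
    - {"linear":[-0.107,-0.531,0.04],"rotation":[0,0,95.1],"grip":70}
    - {"linear":[-0.107,-0.531,0.04],"rotation":[0,0,95.1],"grip":70}
    - {"linear":[-0.107,-0.531,0.04],"rotation":[0,0,95.1],"grip":70}
    - {"linear":[-0.107,-0.531,0.04],"rotation":[0,0,95.1],"grip":70}
    - {"linear":[-0.107,-0.531,0.04],"rotation":[0,0,95.1],"grip":70}
    - {"linear":[-0.107,-0.531,0.04],"rotation":[0,0,95.1],"grip":70}
    - {"linear":[-0.107,-0.531,0.04],"rotation":[0,0,95.1],"grip":70}
    - {"linear":[-0.107,-0.531,0.04],"rotation":[0,0,95.1],"grip":70}
    - {"linear":[-0.107,-0.531,0.04],"rotation":[0,0,95.1],"grip":70}

```text
clock: 8.85
position: [0.5862, -0.3529, 0.2091]
tcp_rot: [[0.038, 0.999, -0.003], [0.999, -0.038, -0.005], [-0.006, -0.002, -1.0]]
wrist_force: [-0.2, 0.1, 0.2]
finger_gap: 0.0608
gripper_force: 0.0
```

```bash
python3 go.py .5895 -.346 .16 -1.7; python3 - <<'E'
from h import *
f=imaging.grab_frame("scene")
for r in imaging.pinpoint("scene","jar_mid")[:2]: print(r["score"],r["uv"],at_z(f,r["uv"],.0255).round(4))
E
```

```text
at [ 0.5862 -0.3529  0.2091] yang -2.21 gap 0.0608 F [-0.2  0.1  0.2] q [  3.  32.  37.  89. -20.  66.  42.] t 8.8
linear [0.0072 0.0031 0.0491] rot [-0.14  0.32 -0.51]
0.8 [363.0, 205.8] [0.4629 0.1799 0.0255]
```

Request:
carry_out:
  plan:
    - {"linear":[0,0,0.03],"rotation":[0,0,0],"grip":70}
    - {"linear":[0,0,0.06],"rotation":[0,0,0],"grip":70}
    - {"linear":[0,0,0.08],"rotation":[0,0,0],"grip":70}
    - {"linear":[0,0,0.08],"rotation":[0,0,0],"grip":70}
    - {"linear":[0,0,0.08],"rotation":[0,0,0],"grip":70}

```text
clock: 9.45
position: [0.5885, -0.3446, 0.1309]
tcp_rot: [[0.027, 1.0, 0.001], [1.0, -0.027, 0.001], [0.001, 0.001, -1.0]]
wrist_force: [0.3, 0.3, -0.2]
finger_gap: 0.0613
gripper_force: 0.0
```

```bash
python3 go.py .5895 -.346 .054 -1.7
```

```text
at [ 0.5885 -0.3446  0.1309] yang -1.52 gap 0.0613 F [ 0.3  0.3 -0.2] q [  4.  36.  34.  94. -23.  58.  44.] t 9.4
linear [-0.0014  0.001   0.0769] rot [ 0.04 -0.05  0.18]
```

Request:
carry_out:
  plan:
    - {"linear":[-0.001,0.001,0.035],"rotation":[0,0,0],"grip":70}
    - {"linear":[-0.001,0.001,0.07],"rotation":[0,0,0],"grip":70}
    - {"linear":[-0.001,0.001,0.077],"rotation":[0,0,0],"grip":70}
    - {"linear":[-0.001,0.001,0.077],"rotation":[0,0,0],"grip":60}
    - {"linear":[-0.001,0.001,0.077],"rotation":[0,0,0],"grip":48}
    - {"linear":[-0.001,0.001,0.077],"rotation":[0,0,0],"grip":40}
    - {"linear":[-0.001,0.001,0.077],"rotation":[0,0,0],"grip":30}
    - {"linear":[-0.001,0.001,0.077],"rotation":[0,0,0],"grip":30}
    - {"linear":[-0.001,0.001,0.077],"rotation":[0,0,0],"grip":30}
    - {"linear":[-0.001,0.001,0.077],"rotation":[0,0,0],"grip":30}
  squeeze: 35

```text
clock: 10.45
position: [0.5897, -0.3475, 0.0547]
tcp_rot: [[0.029, 1.0, 0.002], [1.0, -0.029, -0.001], [-0.001, 0.002, -1.0]]
wrist_force: [0.2, 0.1, 6.6]
finger_gap: 0.034
gripper_force: 34.9
```

Request:
carry_out:
  plan:
    - {"linear":[0,0,-0.02],"rotation":[0,0,0],"grip":30}
    - {"linear":[0,0,-0.05],"rotation":[0,0,0],"grip":30}
    - {"linear":[0,0,-0.09],"rotation":[0,0,0],"grip":30}
    - {"linear":[0,0,-0.13],"rotation":[0,0,0],"grip":30}
    - {"linear":[0,0,-0.16],"rotation":[0,0,0],"grip":30}
    - {"linear":[0,0,-0.17],"rotation":[0,0,0],"grip":30}
    - {"linear":[0,0,-0.17],"rotation":[0,0,0],"grip":30}

```text
clock: 11.15
position: [0.589, -0.3471, 0.2237]
tcp_rot: [[0.029, 1.0, 0.001], [1.0, -0.029, -0.0], [-0.0, 0.001, -1.0]]
wrist_force: [0.1, -0.1, -3.5]
finger_gap: 0.0338
gripper_force: 35.0
```

```bash
python3 - <<'E'
from fit import *
p=np.load("press.npy")
for y in(.118,0,-.118): print(y,topose(p,-.001,y).round(4))
f=imaging.grab_frame("top"); P=cloud(f)
E
python3 go.py .615 .117 .16 3.4
```

```text
0.118 [0.6151 0.1172]
0 [ 6.221e-01 -6.000e-04]
-0.118 [ 0.6291 -0.1184]
at [ 0.5883 -0.3464  0.2219] yang -1.65 gap 0.034 F [-0.5  1.  -2.9] q [  3.  31.  37.  88. -20.  67.  42.] t 11.2
linear [0.4639 0.0134 0.0624] rot [-0.09 -0.07 -5.05]
```

Request:
carry_out:
  plan:
    - {"linear":[0.02,0.001,0],"rotation":[0,0,-0.5],"grip":30}
    - {"linear":[0.06,0.001,0],"rotation":[0,0,-1],"grip":30}
    - {"linear":[0.105,0.002,0.01],"rotation":[0,0,-1.5],"grip":30}
    - {"linear":[0.15,0.003,0.02],"rotation":[0,0,-2],"grip":30}
    - {"linear":[0.195,0.004,0.03],"rotation":[0,0,-2.5],"grip":30}
    - {"linear":[0.24,0.005,0.04],"rotation":[0,0,-3],"grip":30}
    - {"linear":[0.285,0.006,0.05],"rotation":[0,0,-3.5],"grip":30}
    - {"linear":[0.33,0.006,0.06],"rotation":[0,0,-4],"grip":30}
    - {"linear":[0.375,0.007,0.07],"rotation":[0,0,-4.5],"grip":30}
    - {"linear":[0.42,0.007,0.08],"rotation":[0,0,-5],"grip":30}
    - {"linear":[0.45,0.007,0.085],"rotation":[0,0,-5],"grip":30}
    - {"linear":[0.464,0.007,0.085],"rotation":[0,0,-5],"grip":30}

```text
clock: 12.4
position: [0.6064, 0.1211, 0.1344]
tcp_rot: [[-0.064, 0.998, -0.007], [0.998, 0.064, -0.0], [0.0, -0.007, -1.0]]
wrist_force: [-0.3, 0.4, -3.0]
finger_gap: 0.0337
gripper_force: 35.0
```

Request:
carry_out:
  plan:
    - {"linear":[0,0,0],"rotation":[0,0,0],"grip":30}
    - {"linear":[0,0,0],"rotation":[0,0,0],"grip":30}

```text
clock: 12.6
position: [0.609, 0.114, 0.1378]
tcp_rot: [[-0.056, 0.998, -0.001], [0.998, 0.056, -0.002], [-0.002, -0.001, -1.0]]
wrist_force: [0.1, -1.0, -2.8]
finger_gap: 0.0337
gripper_force: 35.0
```

```bash
python3 go.py .609 .117 .066 3.4
```

```text
at [0.609  0.114  0.1378] yang 3.22 gap 0.0337 F [ 0.1 -1.  -2.8] q [-37.  29.  32. 102. -18.  54.   5.] t 12.6
linear [0.0032 0.0002 0.0718] rot [-0.05  0.12 -0.18]
```

Request:
carry_out:
  plan:
    - {"linear":[0.003,0,0.03],"rotation":[0,0,0],"grip":30}
    - {"linear":[0.003,0,0.055],"rotation":[0,0,0],"grip":30}
    - {"linear":[0.003,0,0.066],"rotation":[0,0,0],"grip":30}
    - {"linear":[0.003,0,0.07],"rotation":[0,0,0],"grip":30}
    - {"linear":[0.003,0,0.071],"rotation":[0,0,0],"grip":30}
    - {"linear":[0.003,0,0.071],"rotation":[0,0,0],"grip":30}

```text
clock: 13.2
position: [0.61, 0.1189, 0.0684]
tcp_rot: [[-0.057, 0.998, 0.002], [0.998, 0.057, 0.0], [0.0, 0.002, -1.0]]
wrist_force: [-0.1, 0.2, -2.9]
finger_gap: 0.0337
gripper_force: 35.0
```

```bash
python3 go.py .609 .117 .066 3.4; python3 - <<'E'
from h import *
f=imaging.grab_frame("scene"); c=f["pixels"][130:330,200:460,::-1]; cv2.imwrite("pics/s3.png",cv2.resize(c,(780,600),interpolation=cv2.INTER_CUBIC))
E
```

```text
at [0.61   0.1189 0.0684] yang 3.29 gap 0.0337 F [-0.1  0.2 -2.9] q [-36.  34.  29. 105. -22.  47.   7.] t 13.2
linear [-0.0019 -0.0011  0.0024] rot [ 0.11 -0.01 -0.11]
```

View pics/s3.png

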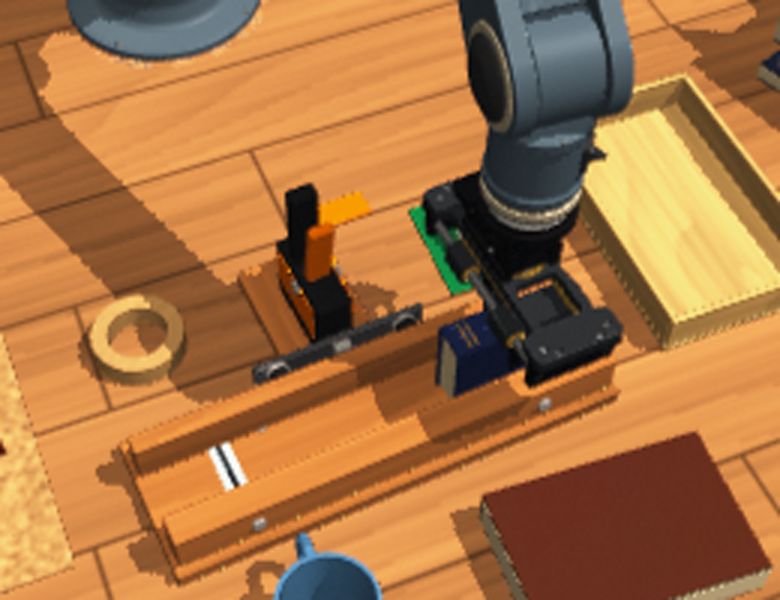

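The blue volume sits in the gap at about (475,360) in the crop, just clear of the bed. Next I lower it the last 2 mm, release and go for the red one.

Request:
carry_out:
  plan:
    - {"linear":[0,0,0.001],"rotation":[0,0,0],"grip":30}
    - {"linear":[0,0,0.002],"rotation":[0,0,0],"grip":30}
    - {"linear":[0,0,0.002],"rotation":[0,0,0],"grip":45}
    - {"linear":[0,0,0.002],"rotation":[0,0,0],"grip":55}
    - {"linear":[0,0,0.002],"rotation":[0,0,0],"grip":60}
    - {"linear":[0,0,0.002],"rotation":[0,0,0],"grip":60}
    - {"linear":[0,0,-0.02],"rotation":[0,0,0],"grip":60}
    - {"linear":[0,0,-0.06],"rotation":[0,0,0],"grip":60}
    - {"linear":[0,0,-0.1],"rotation":[0,0,0],"grip":60}
    - {"linear":[0,0,-0.13],"rotation":[0,0,0],"grip":60}

```text
clock: 14.25
position: [0.6098, 0.1194, 0.1997]
tcp_rot: [[-0.058, 0.998, 0.002], [0.998, 0.058, 0.001], [0.0, 0.002, -1.0]]
wrist_force: [1.3, 0.6, -0.6]
finger_gap: 0.052
gripper_force: 0.0
```

```bash
python3 go.py .4993 -.355 .15 -0.45
```

```text
at [0.6098 0.1194 0.1997] yang 3.32 gap 0.052 F [ 1.3  0.6 -0.6] q [-39.  25.  33.  99. -16.  61.   3.] t 14.2
linear [-0.4672 -0.1379  0.0492] rot [ 0.13 -0.03  3.77]
```

Request:
carry_out:
  plan:
    - {"linear":[-0.467,-0.138,0],"rotation":[0,0,3.8],"grip":70}
    - {"linear":[-0.467,-0.138,0],"rotation":[0,0,3.8],"grip":70}
    - {"linear":[-0.467,-0.138,0],"rotation":[0,0,3.8],"grip":70}
    - {"linear":[-0.467,-0.138,0],"rotation":[0,0,3.8],"grip":70}
    - {"linear":[-0.467,-0.138,0],"rotation":[0,0,3.8],"grip":70}
    - {"linear":[-0.467,-0.138,0],"rotation":[0,0,3.8],"grip":70}
    - {"linear":[-0.467,-0.138,0.01],"rotation":[0,0,3.8],"grip":70}
    - {"linear":[-0.467,-0.138,0.02],"rotation":[0,0,3.8],"grip":70}
    - {"linear":[-0.467,-0.138,0.05],"rotation":[0,0,3.8],"grip":70}
    - {"linear":[-0.467,-0.138,0.07],"rotation":[0,0,3.8],"grip":70}
    - {"linear":[-0.467,-0.138,0.07],"rotation":[0,0,3.8],"grip":70}
    - {"linear":[-0.467,-0.138,0.07],"rotation":[0,0,3.8],"grip":70}

```text
clock: 15.45
position: [0.497, -0.3555, 0.1259]
tcp_rot: [[0.011, 1.0, -0.003], [1.0, -0.011, 0.001], [0.001, -0.003, -1.0]]
wrist_force: [-0.7, -0.1, -0.3]
finger_gap: 0.0608
gripper_force: 0.0
```

Request:
carry_out:
  plan:
    - {"linear":[0,0,0],"rotation":[0,0,0],"grip":70}
    - {"linear":[0,0,0],"rotation":[0,0,0],"grip":70}

```text
clock: 15.65
position: [0.5003, -0.3531, 0.1283]
tcp_rot: [[0.005, 1.0, 0.002], [1.0, -0.005, 0.0], [0.0, 0.002, -1.0]]
wrist_force: [0.2, 0.5, 0.2]
finger_gap: 0.0611
gripper_force: 0.0
```

```bash
python3 go.py .4993 -.355 .054 -0.45
```

```text
at [ 0.5003 -0.3531  0.1283] yang -0.28 gap 0.0611 F [0.2 0.5 0.2] q [  5.  30.  37. 104. -22.  53.  51.] t 15.7
linear [-0.0019 -0.0011  0.0743] rot [ 0.12 -0.01  0.17]
```

Request:
carry_out:
  plan:
    - {"linear":[-0.002,-0.001,0.035],"rotation":[0,0,0],"grip":70}
    - {"linear":[-0.002,-0.001,0.065],"rotation":[0,0,0],"grip":70}
    - {"linear":[-0.002,-0.001,0.074],"rotation":[0,0,0],"grip":70}
    - {"linear":[-0.002,-0.001,0.074],"rotation":[0,0,0],"grip":60}
    - {"linear":[-0.002,-0.001,0.074],"rotation":[0,0,0],"grip":48}
    - {"linear":[-0.002,-0.001,0.074],"rotation":[0,0,0],"grip":40}
    - {"linear":[-0.002,-0.001,0.074],"rotation":[0,0,0],"grip":30}
    - {"linear":[-0.002,-0.001,0.074],"rotation":[0,0,0],"grip":30}
    - {"linear":[-0.002,-0.001,0.074],"rotation":[0,0,0],"grip":30}
    - {"linear":[-0.002,-0.001,0.074],"rotation":[0,0,0],"grip":30}
  squeeze: 35

```text
clock: 16.65
position: [0.4984, -0.3571, 0.0544]
tcp_rot: [[0.008, 1.0, 0.002], [1.0, -0.008, -0.001], [-0.001, 0.002, -1.0]]
wrist_force: [0.2, -0.1, 6.2]
finger_gap: 0.0342
gripper_force: 34.8
```

Request:
carry_out:
  plan:
    - {"linear":[0,0,-0.02],"rotation":[0,0,0],"grip":30}
    - {"linear":[0,0,-0.05],"rotation":[0,0,0],"grip":30}
    - {"linear":[0,0,-0.09],"rotation":[0,0,0],"grip":30}
    - {"linear":[0,0,-0.13],"rotation":[0,0,0],"grip":30}
    - {"linear":[0,0,-0.16],"rotation":[0,0,0],"grip":30}
    - {"linear":[0,0,-0.17],"rotation":[0,0,0],"grip":30}
    - {"linear":[0,0,-0.17],"rotation":[0,0,0],"grip":30}

```text
clock: 17.35
position: [0.4976, -0.3568, 0.2238]
tcp_rot: [[0.008, 1.0, 0.001], [1.0, -0.008, -0.0], [-0.0, 0.001, -1.0]]
wrist_force: [1.0, 0.3, -1.5]
finger_gap: 0.034
gripper_force: 34.8
```

```bash
python3 go.py .616 -.001 .14 3.4
```

```text
at [ 0.4976 -0.3568  0.2238] yang -0.45 gap 0.034 F [ 1.   0.3 -1.5] q [  2.  24.  40.  99. -17.  63.  48.] t 17.4
linear [0.3568 0.1154 0.0838] rot [ 0.08  0.02 -3.85]
```

Request:
carry_out:
  plan:
    - {"linear":[0.015,0.008,0],"rotation":[0,0,-0.4],"grip":30}
    - {"linear":[0.045,0.022,0],"rotation":[0,0,-0.8],"grip":30}
    - {"linear":[0.08,0.038,0],"rotation":[0,0,-1.2],"grip":30}
    - {"linear":[0.115,0.054,0],"rotation":[0,0,-1.6],"grip":30}
    - {"linear":[0.15,0.07,0.01],"rotation":[0,0,-2],"grip":30}
    - {"linear":[0.185,0.085,0.02],"rotation":[0,0,-2.4],"grip":30}
    - {"linear":[0.22,0.098,0.03],"rotation":[0,0,-2.8],"grip":30}
    - {"linear":[0.255,0.108,0.04],"rotation":[0,0,-3.2],"grip":30}
    - {"linear":[0.29,0.115,0.05],"rotation":[0,0,-3.6],"grip":30}
    - {"linear":[0.325,0.116,0.06],"rotation":[0,0,-3.85],"grip":30}
    - {"linear":[0.348,0.116,0.065],"rotation":[0,0,-3.85],"grip":30}
    - {"linear":[0.356,0.116,0.065],"rotation":[0,0,-3.85],"grip":30}

```text
clock: 18.55
position: [0.6142, 0.0042, 0.1544]
tcp_rot: [[-0.066, 0.998, -0.007], [0.998, 0.066, 0.002], [0.002, -0.007, -1.0]]
wrist_force: [-0.1, -0.0, -1.6]
finger_gap: 0.0336
gripper_force: 34.8
```

Request:
carry_out:
  plan:
    - {"linear":[0,0,0],"rotation":[0,0,0],"grip":30}
    - {"linear":[0,0,0],"rotation":[0,0,0],"grip":30}
    - {"linear":[0,0,0],"rotation":[0,0,0],"grip":30}

```text
clock: 18.85
position: [0.6163, -0.0038, 0.1585]
tcp_rot: [[-0.056, 0.998, 0.0], [0.998, 0.056, -0.001], [-0.001, 0.0, -1.0]]
wrist_force: [0.1, -1.1, -2.3]
finger_gap: 0.0338
gripper_force: 34.8
```

```bash
python3 go.py .616 -.002 .066 3.4
```

```text
at [ 0.6163 -0.0038  0.1585] yang 3.22 gap 0.0338 F [ 0.1 -1.1 -2.3] q [-29.  28.  34. 102. -18.  56.  16.] t 18.9
linear [ 0.0019 -0.0002  0.0925] rot [ 0.02  0.05 -0.18]
```

Request:
carry_out:
  plan:
    - {"linear":[0.002,0,0.03],"rotation":[0,0,0],"grip":30}
    - {"linear":[0.002,0,0.06],"rotation":[0,0,0],"grip":30}
    - {"linear":[0.002,0,0.08],"rotation":[0,0,0],"grip":30}
    - {"linear":[0.002,0,0.088],"rotation":[0,0,0],"grip":30}
    - {"linear":[0.002,0,0.091],"rotation":[0,0,0],"grip":30}
    - {"linear":[0.002,0,0.0925],"rotation":[0,0,0],"grip":30}
    - {"linear":[0.002,0,0.0925],"rotation":[0,0,0],"grip":30}
    - {"linear":[0.002,0,0.0925],"rotation":[0,0,0],"grip":30}

```text
clock: 19.65
position: [0.617, 0.0003, 0.0668]
tcp_rot: [[-0.059, 0.998, 0.002], [0.998, 0.059, 0.0], [0.0, 0.002, -1.0]]
wrist_force: [0.0, -0.5, -1.8]
finger_gap: 0.0336
gripper_force: 34.8
```

Request:
carry_out:
  plan:
    - {"linear":[0,0,0],"rotation":[0,0,0],"grip":45}
    - {"linear":[0,0,0],"rotation":[0,0,0],"grip":55}
    - {"linear":[0,0,0],"rotation":[0,0,0],"grip":60}
    - {"linear":[0,0,0],"rotation":[0,0,0],"grip":60}
    - {"linear":[0,0,-0.02],"rotation":[0,0,0],"grip":60}
    - {"linear":[0,0,-0.06],"rotation":[0,0,0],"grip":60}
    - {"linear":[0,0,-0.1],"rotation":[0,0,0],"grip":60}
    - {"linear":[0,0,-0.13],"rotation":[0,0,0],"grip":60}
    - {"linear":[0,0,-0.13],"rotation":[0,0,0],"grip":60}

```text
clock: 20.55
position: [0.6192, -0.0002, 0.2007]
tcp_rot: [[-0.059, 0.998, 0.009], [0.998, 0.059, 0.001], [0.0, 0.009, -1.0]]
wrist_force: [0.5, 0.3, -0.0]
finger_gap: 0.0524
gripper_force: 0.0
```

```bash
python3 go.py .4165 -.342 .13 -0.3
```

```text
at [ 6.192e-01 -2.000e-04  2.007e-01] yang 3.38 gap 0.0524 F [ 0.5  0.3 -0. ] q [-30.  25.  36.  99. -17.  60.  15.] t 20.6
linear [-0.3293 -0.2231  0.0685] rot [ 0.53 -0.04  3.68]
```

Request:
carry_out:
  plan:
    - {"linear":[-0.329,-0.222,0],"rotation":[0,0,3.7],"grip":70}
    - {"linear":[-0.329,-0.222,0],"rotation":[0,0,3.7],"grip":70}
    - {"linear":[-0.329,-0.222,0],"rotation":[0,0,3.7],"grip":70}
    - {"linear":[-0.329,-0.222,0],"rotation":[0,0,3.7],"grip":70}
    - {"linear":[-0.329,-0.222,0],"rotation":[0,0,3.7],"grip":70}
    - {"linear":[-0.329,-0.222,0.02],"rotation":[0,0,3.7],"grip":70}
    - {"linear":[-0.329,-0.222,0.04],"rotation":[0,0,3.7],"grip":70}
    - {"linear":[-0.329,-0.222,0.07],"rotation":[0,0,3.7],"grip":70}
    - {"linear":[-0.329,-0.222,0.07],"rotation":[0,0,3.7],"grip":70}
    - {"linear":[-0.329,-0.222,0.07],"rotation":[0,0,3.7],"grip":70}
    - {"linear":[-0.329,-0.222,0.07],"rotation":[0,0,3.7],"grip":70}
    - {"linear":[-0.329,-0.222,0.07],"rotation":[0,0,3.7],"grip":70}

```text
clock: 21.75
position: [0.4157, -0.3402, 0.1263]
tcp_rot: [[0.003, 1.0, 0.001], [1.0, -0.003, 0.0], [0.0, 0.001, -1.0]]
wrist_force: [-0.2, 0.7, 0.5]
finger_gap: 0.0608
gripper_force: 0.0
```

Request:
carry_out:
  plan:
    - {"linear":[0,0,0],"rotation":[0,0,0],"grip":70}
    - {"linear":[0,0,0],"rotation":[0,0,0],"grip":70}

```text
clock: 21.95
position: [0.4152, -0.3404, 0.1263]
tcp_rot: [[0.003, 1.0, 0.001], [1.0, -0.003, -0.0], [-0.0, 0.001, -1.0]]
wrist_force: [-0.2, 0.4, 0.6]
finger_gap: 0.0609
gripper_force: 0.0
```

```bash
python3 go.py .4165 -.342 .054 -0.3
python3 - <<'E'
from h import *
f=imaging.grab_frame("top"); c=f["pixels"][200:350,150:510,::-1]; cv2.imwrite("pics/t3.png",cv2.resize(c,(792,330),interpolation=cv2.INTER_CUBIC))
E
```

```text
at [ 0.4152 -0.3404  0.1263] yang -0.19 gap 0.0609 F [-0.2  0.4  0.6] q [  4.  24.  40. 114. -20.  49.  55.] t 21.9
linear [-0.0015  0.0012  0.0723] rot [0.08 0.01 0.11]
```

View pics/t3.png

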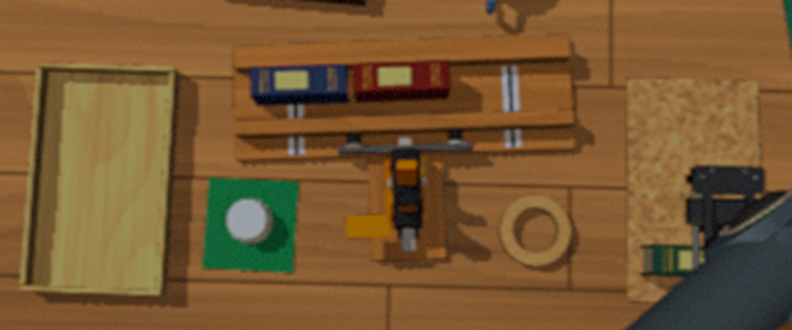

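The blue volume (300,82) and red volume (402,78) stand in the bed with a small gap between them. The jar (249,220) is on the mat. Now the green volume.

Request:
carry_out:
  plan:
    - {"linear":[-0.001,0.001,0.035],"rotation":[0,0,0],"grip":70}
    - {"linear":[-0.001,0.001,0.065],"rotation":[0,0,0],"grip":70}
    - {"linear":[-0.001,0.001,0.072],"rotation":[0,0,0],"grip":70}
    - {"linear":[-0.001,0.001,0.072],"rotation":[0,0,0],"grip":60}
    - {"linear":[-0.001,0.001,0.072],"rotation":[0,0,0],"grip":48}
    - {"linear":[-0.001,0.001,0.072],"rotation":[0,0,0],"grip":40}
    - {"linear":[-0.001,0.001,0.072],"rotation":[0,0,0],"grip":30}
    - {"linear":[-0.001,0.001,0.072],"rotation":[0,0,0],"grip":30}
    - {"linear":[-0.001,0.001,0.072],"rotation":[0,0,0],"grip":30}
    - {"linear":[-0.001,0.001,0.072],"rotation":[0,0,0],"grip":30}
  squeeze: 35

```text
clock: 23.0
position: [0.4158, -0.3426, 0.0547]
tcp_rot: [[0.005, 1.0, 0.002], [1.0, -0.005, -0.001], [-0.0, 0.002, -1.0]]
wrist_force: [0.5, 0.5, 5.9]
finger_gap: 0.0336
gripper_force: 34.9
```

Request:
carry_out:
  plan:
    - {"linear":[0,0,-0.02],"rotation":[0,0,0],"grip":30}
    - {"linear":[0,0,-0.05],"rotation":[0,0,0],"grip":30}
    - {"linear":[0,0,-0.09],"rotation":[0,0,0],"grip":30}
    - {"linear":[0,0,-0.13],"rotation":[0,0,0],"grip":30}
    - {"linear":[0,0,-0.16],"rotation":[0,0,0],"grip":30}
    - {"linear":[0,0,-0.17],"rotation":[0,0,0],"grip":30}
    - {"linear":[0,0,-0.17],"rotation":[0,0,0],"grip":30}

```text
clock: 23.7
position: [0.4154, -0.3422, 0.2242]
tcp_rot: [[0.005, 1.0, 0.002], [1.0, -0.005, -0.0], [-0.0, 0.002, -1.0]]
wrist_force: [-0.5, 0.7, -3.3]
finger_gap: 0.0338
gripper_force: 34.9
```

```bash
python3 go.py .623 -.121 .15 3.4
```

```text
at [ 0.4154 -0.3422  0.2242] yang -0.29 gap 0.0338 F [-0.5  0.7 -3.3] q [ -1.  17.  45. 108. -14.  60.  49.] t 23.7
linear [0.2222 0.2064 0.0746] rot [ 0.1   0.02 -3.69]
```

Request:
carry_out:
  plan:
    - {"linear":[0.012,0.011,0],"rotation":[0,0,-0.4],"grip":30}
    - {"linear":[0.033,0.031,0],"rotation":[0,0,-0.8],"grip":30}
    - {"linear":[0.058,0.054,0],"rotation":[0,0,-1.2],"grip":30}
    - {"linear":[0.083,0.077,0],"rotation":[0,0,-1.6],"grip":30}
    - {"linear":[0.108,0.1,0],"rotation":[0,0,-2],"grip":30}
    - {"linear":[0.133,0.124,0.01],"rotation":[0,0,-2.4],"grip":30}
    - {"linear":[0.158,0.147,0.02],"rotation":[0,0,-2.8],"grip":30}
    - {"linear":[0.183,0.17,0.03],"rotation":[0,0,-3.2],"grip":30}
    - {"linear":[0.205,0.19,0.04],"rotation":[0,0,-3.6],"grip":30}
    - {"linear":[0.217,0.202,0.05],"rotation":[0,0,-3.7],"grip":30}
    - {"linear":[0.222,0.2065,0.06],"rotation":[0,0,-3.7],"grip":30}
    - {"linear":[0.222,0.2065,0.065],"rotation":[0,0,-3.7],"grip":30}

```text
clock: 24.9
position: [0.6218, -0.1206, 0.1563]
tcp_rot: [[-0.06, 0.998, -0.004], [0.998, 0.06, 0.0], [0.0, -0.004, -1.0]]
wrist_force: [-0.0, -0.9, -2.7]
finger_gap: 0.0337
gripper_force: 34.9
```

Request:
carry_out:
  plan:
    - {"linear":[0,0,0],"rotation":[0,0,0],"grip":30}
    - {"linear":[0,0,0],"rotation":[0,0,0],"grip":30}
    - {"linear":[0,0,0],"rotation":[0,0,0],"grip":30}

```text
clock: 25.2
position: [0.6225, -0.1228, 0.1596]
tcp_rot: [[-0.057, 0.998, 0.001], [0.998, 0.057, -0.0], [-0.0, 0.001, -1.0]]
wrist_force: [0.3, -0.4, -2.1]
finger_gap: 0.0339
gripper_force: 34.9
```

```bash
python3 go.py .623 -.121 .067 3.4
```

```text
at [ 0.6225 -0.1228  0.1596] yang 3.26 gap 0.0339 F [ 0.3 -0.4 -2.1] q [-18.  30.  36.  99. -20.  58.  29.] t 25.2
linear [0.0018 0.0005 0.0926] rot [ 0.07  0.02 -0.14]
```

Request:
carry_out:
  plan:
    - {"linear":[0.001,0,0.03],"rotation":[0,0,0],"grip":30}
    - {"linear":[0.001,0,0.06],"rotation":[0,0,0],"grip":30}
    - {"linear":[0.001,0,0.08],"rotation":[0,0,0],"grip":30}
    - {"linear":[0.001,0,0.088],"rotation":[0,0,0],"grip":30}
    - {"linear":[0.001,0,0.092],"rotation":[0,0,0],"grip":30}
    - {"linear":[0.001,0,0.0935],"rotation":[0,0,0],"grip":30}
    - {"linear":[0.001,0,0.0935],"rotation":[0,0,0],"grip":30}
    - {"linear":[0.001,0,0.0935],"rotation":[0,0,0],"grip":30}

```text
clock: 26.0
position: [0.6235, -0.1208, 0.0667]
tcp_rot: [[-0.059, 0.998, 0.002], [0.998, 0.059, -0.0], [-0.0, 0.002, -1.0]]
wrist_force: [-1.8, 0.4, 3.5]
finger_gap: 0.0337
gripper_force: 34.9
```

Request:
carry_out:
  plan:
    - {"linear":[0,0,0],"rotation":[0,0,0],"grip":45}
    - {"linear":[0,0,0],"rotation":[0,0,0],"grip":55}
    - {"linear":[0,0,0],"rotation":[0,0,0],"grip":60}
    - {"linear":[0,0,0],"rotation":[0,0,0],"grip":60}
    - {"linear":[0,0,-0.02],"rotation":[0,0,0],"grip":60}
    - {"linear":[0,0,-0.06],"rotation":[0,0,0],"grip":60}
    - {"linear":[0,0,-0.1],"rotation":[0,0,0],"grip":60}
    - {"linear":[0,0,-0.15],"rotation":[0,0,0],"grip":100}
    - {"linear":[0,0,-0.16],"rotation":[0,0,0],"grip":100}
    - {"linear":[0,0,-0.16],"rotation":[0,0,0],"grip":100}

```text
clock: 27.0
position: [0.624, -0.1207, 0.2276]
tcp_rot: [[-0.059, 0.998, 0.005], [0.998, 0.059, -0.0], [-0.0, 0.005, -1.0]]
wrist_force: [-0.4, -0.6, -0.4]
finger_gap: 0.0687
gripper_force: 0.0
```

```bash
python3 go.py .4784 -.0092 .22 3.4
```

```text
at [ 0.624  -0.1207  0.2276] yang 3.4 gap 0.0687 F [-0.4 -0.6 -0.4] q [-20.  26.  38.  95. -18.  65.  26.] t 27.0
linear [ 0.12   -0.1387  0.0069] rot [ 0.28  0.02 -0.  ]
```

Request:
carry_out:
  plan:
    - {"linear":[0.12,-0.138,0],"rotation":[0,0,0],"grip":100}
    - {"linear":[0.12,-0.138,0],"rotation":[0,0,0],"grip":100}
    - {"linear":[0.12,-0.138,0],"rotation":[0,0,0],"grip":100}
    - {"linear":[0.12,-0.138,0],"rotation":[0,0,0],"grip":100}
    - {"linear":[0.12,-0.138,0],"rotation":[0,0,0],"grip":100}
    - {"linear":[0.12,-0.138,0],"rotation":[0,0,0],"grip":100}
    - {"linear":[0.12,-0.138,0],"rotation":[0,0,0],"grip":100}

```text
clock: 27.7
position: [0.4783, -0.0093, 0.2247]
tcp_rot: [[-0.058, 0.998, -0.001], [0.998, 0.058, -0.001], [-0.001, -0.001, -1.0]]
wrist_force: [0.2, -1.1, 0.4]
finger_gap: 0.0871
gripper_force: 0.0
```

```bash
python3 go.py .4784 -.0092 .119 3.4
python3 - <<'E'
from geo import *
f=imaging.grab_frame("top"); P=cloud(f)
c=f["pixels"][200:350,150:510,::-1]; cv2.imwrite("pics/t4.png",cv2.resize(c,(792,330),interpolation=cv2.INTER_CUBIC))
f=imaging.grab_frame("scene"); c=f["pixels"][130:330,200:460,::-1]; cv2.imwrite("pics/s4.png",cv2.resize(c,(780,600),interpolation=cv2.INTER_CUBIC))
E
```

```text
at [ 0.4783 -0.0093  0.2247] yang 3.33 gap 0.0871 F [ 0.2 -1.1  0.4] q [-39.   9.  40. 115.  -7.  58.   7.] t 27.7
linear [0.0002 0.0002 0.1057] rot [-0.03  0.06 -0.07]
```

View pics/s4.png

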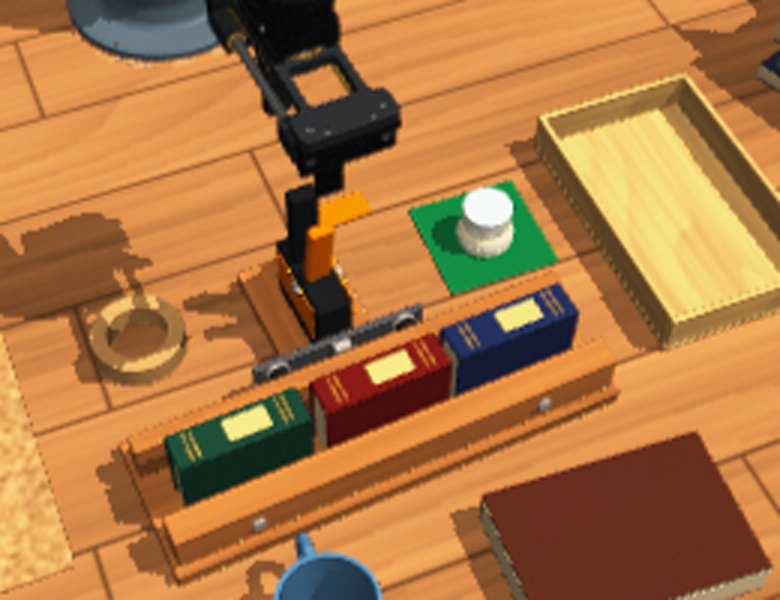

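The green, red and blue volumes stand in a row between the cheeks, and the jar is on its mat. Next I lower the gripper onto the clamp.

Request:
carry_out:
  plan:
    - {"linear":[0,0,0.03],"rotation":[0,0,0],"grip":100}
    - {"linear":[0,0,0.06],"rotation":[0,0,0],"grip":100}
    - {"linear":[0,0,0.09],"rotation":[0,0,0],"grip":100}
    - {"linear":[0,0,0.105],"rotation":[0,0,0],"grip":100}
    - {"linear":[0,0,0.105],"rotation":[0,0,0],"grip":100}
    - {"linear":[0,0,0.105],"rotation":[0,0,0],"grip":100}

```text
clock: 28.4
position: [0.4785, -0.0095, 0.1203]
tcp_rot: [[-0.058, 0.998, 0.0], [0.998, 0.058, -0.001], [-0.001, -0.0, -1.0]]
wrist_force: [0.3, -0.3, 0.4]
finger_gap: 0.0869
gripper_force: 0.0
```

Request:
carry_out:
  plan:
    - {"linear":[0,0,0],"rotation":[0,0,0],"grip":32}
    - {"linear":[0,0,0],"rotation":[0,0,0],"grip":32}
    - {"linear":[0,0,0],"rotation":[0,0,0],"grip":32}
    - {"linear":[0,0,0],"rotation":[0,0,0],"grip":32}
    - {"linear":[0,0,0],"rotation":[0,0,0],"grip":32}
    - {"linear":[0,0,0],"rotation":[0,0,0],"grip":32}
  squeeze: 45

```text
clock: 29.0
position: [0.4804, -0.0085, 0.1215]
tcp_rot: [[-0.059, 0.998, 0.005], [0.998, 0.059, 0.0], [-0.0, 0.005, -1.0]]
wrist_force: [4.6, 0.5, 3.3]
finger_gap: 0.047
gripper_force: 2.5
```

Request:
carry_out:
  plan:
    - {"linear":[0,0,0],"rotation":[0,0,0],"grip":32}
    - {"linear":[0,0,0],"rotation":[0,0,0],"grip":32}
    - {"linear":[0,0,0],"rotation":[0,0,0],"grip":32}

```text
clock: 29.3
position: [0.4796, -0.0085, 0.1215]
tcp_rot: [[-0.059, 0.998, 0.004], [0.998, 0.059, 0.001], [0.0, 0.004, -1.0]]
wrist_force: [-0.4, 0.4, 8.2]
finger_gap: 0.0302
gripper_force: 45.7
```

Request:
carry_out:
  plan:
    - {"linear":[0,0,0.001],"rotation":[0,0,0],"grip":85}
    - {"linear":[0,0,0.001],"rotation":[0,0,0],"grip":85}
    - {"linear":[0,0,0.001],"rotation":[0,0,0],"grip":85}
    - {"linear":[0,0,0.001],"rotation":[0,0,0],"grip":85}
    - {"linear":[0,0,0.001],"rotation":[0,0,0],"grip":85}
    - {"linear":[0,0,0.001],"rotation":[0,0,0],"grip":85}
    - {"linear":[0,0,0.001],"rotation":[0,0,0],"grip":85}

```text
clock: 30.0
position: [0.4768, -0.0086, 0.1186]
tcp_rot: [[-0.059, 0.998, -0.002], [0.998, 0.059, -0.0], [0.0, -0.002, -1.0]]
wrist_force: [2.4, -0.4, -1.4]
finger_gap: 0.0723
gripper_force: 1.2
```

```bash
cat > chk.py <<'E'
from fit import *
p=np.load("press.npy"); c,s=np.cos(p[2]),np.sin(p[2])
f=imaging.grab_frame("top"); P=cloud(f)
d=P[...,:2]-p[:2]; X=d[...,0]*c+d[...,1]*s; Y=-d[...,0]*s+d[...,1]*c; Z=P[...,2]
# moving cheek top: median x of top-level points, away from clamp & volumes
with np.errstate(invalid="ignore"):
    for a,b in((-.195,-.09),(.09,.195)):
        m=(Z>.053)&(Z<.066)&(X<-.017)&(X>-.09)&(Y>a)&(Y<b)
        m2=(Z>.09)&(Z<.112)&(X>-.05)&(X<.05)&(Y>a)&(Y<b)
        print("cheek mean x",np.nanmean(X[m]).round(4),"(open -0.054)",np.percentile(X[m],[2,98]).round(3),"n",m.sum()," book x",X[m2].mean().round(4),np.percentile(X[m2],[2,98]).round(3))
E
python3 chk.py; python3 go.py .4784 -.0092 .119 3.4
```

```text
cheek mean x -0.048 (open -0.054) [-0.059 -0.023] n 291  book x -0.0076 [-0.024  0.01 ]
cheek mean x -0.0481 (open -0.054) [-0.058 -0.023] n 287  book x -0.0066 [-0.023  0.01 ]
at [ 0.4768 -0.0086  0.1186] yang 3.39 gap 0.073 F [ 2.2 -0.3 -1. ] q [-34.  18.  37. 122. -15.  45.  16.] t 30.1
linear [-0.0006  0.0016 -0.0004] rot [-0.13 -0.   -0.01]
```

Request:
carry_out:
  plan:
    - {"linear":[0,0,0],"rotation":[0,0,0],"grip":92}
    - {"linear":[0,0,0],"rotation":[0,0,0],"grip":92}
    - {"linear":[0,0,0],"rotation":[0,0,0],"grip":92}
    - {"linear":[0,0,0],"rotation":[0,0,0],"grip":92}

```text
clock: 30.45
position: [0.4772, -0.0087, 0.1191]
tcp_rot: [[-0.059, 0.998, -0.001], [0.998, 0.059, 0.0], [0.0, -0.001, -1.0]]
wrist_force: [0.2, 0.1, -0.1]
finger_gap: 0.0797
gripper_force: 0.0
```

Request:
carry_out:
  plan:
    - {"linear":[0,0,0],"rotation":[0,0,0],"grip":30}
    - {"linear":[0,0,0],"rotation":[0,0,0],"grip":30}
    - {"linear":[0,0,0],"rotation":[0,0,0],"grip":30}
    - {"linear":[0,0,0],"rotation":[0,0,0],"grip":30}
    - {"linear":[0,0,0],"rotation":[0,0,0],"grip":30}
    - {"linear":[0,0,0],"rotation":[0,0,0],"grip":30}
    - {"linear":[0,0,0],"rotation":[0,0,0],"grip":30}
    - {"linear":[0,0,0],"rotation":[0,0,0],"grip":30}
    - {"linear":[0,0,0],"rotation":[0,0,0],"grip":30}
    - {"linear":[0,0,0],"rotation":[0,0,0],"grip":30}
    - {"linear":[0,0,0],"rotation":[0,0,0],"grip":30}

```text
clock: 31.55
position: [0.4797, -0.0086, 0.1205]
tcp_rot: [[-0.059, 0.998, 0.004], [0.998, 0.059, 0.001], [0.001, 0.004, -1.0]]
wrist_force: [0.6, 0.6, 8.2]
finger_gap: 0.0304
gripper_force: 45.6
```

Request:
carry_out:
  plan:
    - {"linear":[0,0,0],"rotation":[0,0,0],"grip":92}
    - {"linear":[0,0,0],"rotation":[0,0,0],"grip":92}
    - {"linear":[0,0,0],"rotation":[0,0,0],"grip":92}
    - {"linear":[0,0,0],"rotation":[0,0,0],"grip":92}
    - {"linear":[0,0,0],"rotation":[0,0,0],"grip":92}
    - {"linear":[0,0,0],"rotation":[0,0,0],"grip":92}
    - {"linear":[0,0,0],"rotation":[0,0,0],"grip":92}
    - {"linear":[0,0,0],"rotation":[0,0,0],"grip":92}
    - {"linear":[0,0,0],"rotation":[0,0,0],"grip":92}
    - {"linear":[0,0,0],"rotation":[0,0,0],"grip":92}

```text
clock: 32.55
position: [0.477, -0.0087, 0.1189]
tcp_rot: [[-0.059, 0.998, -0.002], [0.998, 0.059, 0.0], [0.0, -0.002, -1.0]]
wrist_force: [1.3, 0.7, -0.1]
finger_gap: 0.0797
gripper_force: 0.0
```

```bash
python3 chk.py
```

```text
cheek mean x -0.0431 (open -0.054) [-0.054 -0.023] n 301  book x -0.0075 [-0.024  0.01 ]
cheek mean x -0.0428 (open -0.054) [-0.053 -0.022] n 291  book x -0.0067 [-0.023  0.01 ]
```

Request:
carry_out:
  plan:
    - {"linear":[0,0,0],"rotation":[0,0,0],"grip":30}
    - {"linear":[0,0,0],"rotation":[0,0,0],"grip":30}
    - {"linear":[0,0,0],"rotation":[0,0,0],"grip":30}
    - {"linear":[0,0,0],"rotation":[0,0,0],"grip":30}
    - {"linear":[0,0,0],"rotation":[0,0,0],"grip":30}
    - {"linear":[0,0,0],"rotation":[0,0,0],"grip":30}
    - {"linear":[0,0,0],"rotation":[0,0,0],"grip":30}
    - {"linear":[0,0,0],"rotation":[0,0,0],"grip":30}
    - {"linear":[0,0,0],"rotation":[0,0,0],"grip":30}
    - {"linear":[0,0,0],"rotation":[0,0,0],"grip":30}
    - {"linear":[0,0,0],"rotation":[0,0,0],"grip":30}

```text
clock: 33.7
position: [0.4797, -0.0086, 0.1206]
tcp_rot: [[-0.059, 0.998, 0.004], [0.998, 0.059, 0.001], [0.001, 0.004, -1.0]]
wrist_force: [1.9, 0.8, 7.3]
finger_gap: 0.0303
gripper_force: 45.6
```

Request:
carry_out:
  plan:
    - {"linear":[0,0,0],"rotation":[0,0,0],"grip":92}
    - {"linear":[0,0,0],"rotation":[0,0,0],"grip":92}
    - {"linear":[0,0,0],"rotation":[0,0,0],"grip":92}
    - {"linear":[0,0,0],"rotation":[0,0,0],"grip":92}
    - {"linear":[0,0,0],"rotation":[0,0,0],"grip":92}
    - {"linear":[0,0,0],"rotation":[0,0,0],"grip":92}
    - {"linear":[0,0,0],"rotation":[0,0,0],"grip":92}
    - {"linear":[0,0,0],"rotation":[0,0,0],"grip":92}
    - {"linear":[0,0,0],"rotation":[0,0,0],"grip":92}
    - {"linear":[0,0,0],"rotation":[0,0,0],"grip":92}

```text
clock: 34.7
position: [0.477, -0.0087, 0.1189]
tcp_rot: [[-0.059, 0.998, -0.002], [0.998, 0.059, 0.0], [0.0, -0.002, -1.0]]
wrist_force: [-0.1, -0.6, -0.3]
finger_gap: 0.0797
gripper_force: 0.0
```

Request:
carry_out:
  plan:
    - {"linear":[0,0,0],"rotation":[0,0,0],"grip":30}
    - {"linear":[0,0,0],"rotation":[0,0,0],"grip":30}
    - {"linear":[0,0,0],"rotation":[0,0,0],"grip":30}
    - {"linear":[0,0,0],"rotation":[0,0,0],"grip":30}
    - {"linear":[0,0,0],"rotation":[0,0,0],"grip":30}
    - {"linear":[0,0,0],"rotation":[0,0,0],"grip":30}
    - {"linear":[0,0,0],"rotation":[0,0,0],"grip":30}
    - {"linear":[0,0,0],"rotation":[0,0,0],"grip":30}
    - {"linear":[0,0,0],"rotation":[0,0,0],"grip":30}
    - {"linear":[0,0,0],"rotation":[0,0,0],"grip":30}
    - {"linear":[0,0,0],"rotation":[0,0,0],"grip":30}

```text
clock: 35.8
position: [0.4797, -0.0086, 0.1206]
tcp_rot: [[-0.059, 0.998, 0.004], [0.998, 0.059, 0.001], [0.001, 0.004, -1.0]]
wrist_force: [0.7, 1.0, 7.2]
finger_gap: 0.0304
gripper_force: 45.6
```

Request:
carry_out:
  plan:
    - {"linear":[0,0,0],"rotation":[0,0,0],"grip":92}
    - {"linear":[0,0,0],"rotation":[0,0,0],"grip":92}
    - {"linear":[0,0,0],"rotation":[0,0,0],"grip":92}
    - {"linear":[0,0,0],"rotation":[0,0,0],"grip":92}
    - {"linear":[0,0,0],"rotation":[0,0,0],"grip":92}
    - {"linear":[0,0,0],"rotation":[0,0,0],"grip":92}
    - {"linear":[0,0,0],"rotation":[0,0,0],"grip":92}
    - {"linear":[0,0,0],"rotation":[0,0,0],"grip":92}
    - {"linear":[0,0,0],"rotation":[0,0,0],"grip":92}
    - {"linear":[0,0,0],"rotation":[0,0,0],"grip":92}

```text
clock: 36.8
position: [0.477, -0.0087, 0.1189]
tcp_rot: [[-0.059, 0.998, -0.002], [0.998, 0.059, 0.0], [0.0, -0.002, -1.0]]
wrist_force: [0.0, 0.0, -1.3]
finger_gap: 0.08
gripper_force: 0.0
```

```bash
python3 chk.py
```

```text
cheek mean x -0.034 (open -0.054) [-0.044 -0.023] n 278  book x -0.007 [-0.023  0.01 ]
cheek mean x -0.0337 (open -0.054) [-0.044 -0.022] n 299  book x -0.0067 [-0.023  0.01 ]
```

Request:
carry_out:
  plan:
    - {"linear":[0,0,0],"rotation":[0,0,0],"grip":30}
    - {"linear":[0,0,0],"rotation":[0,0,0],"grip":30}
    - {"linear":[0,0,0],"rotation":[0,0,0],"grip":30}
    - {"linear":[0,0,0],"rotation":[0,0,0],"grip":30}
    - {"linear":[0,0,0],"rotation":[0,0,0],"grip":30}
    - {"linear":[0,0,0],"rotation":[0,0,0],"grip":30}
    - {"linear":[0,0,0],"rotation":[0,0,0],"grip":30}
    - {"linear":[0,0,0],"rotation":[0,0,0],"grip":30}
    - {"linear":[0,0,0],"rotation":[0,0,0],"grip":30}
    - {"linear":[0,0,0],"rotation":[0,0,0],"grip":30}
    - {"linear":[0,0,0],"rotation":[0,0,0],"grip":30}

```text
clock: 37.95
position: [0.4797, -0.0086, 0.1206]
tcp_rot: [[-0.059, 0.998, 0.004], [0.998, 0.059, 0.001], [0.001, 0.004, -1.0]]
wrist_force: [1.4, 0.6, 7.8]
finger_gap: 0.0305
gripper_force: 45.7
```

Request:
carry_out:
  plan:
    - {"linear":[0,0,0],"rotation":[0,0,0],"grip":92}
    - {"linear":[0,0,0],"rotation":[0,0,0],"grip":92}
    - {"linear":[0,0,0],"rotation":[0,0,0],"grip":92}
    - {"linear":[0,0,0],"rotation":[0,0,0],"grip":92}
    - {"linear":[0,0,0],"rotation":[0,0,0],"grip":92}
    - {"linear":[0,0,0],"rotation":[0,0,0],"grip":92}
    - {"linear":[0,0,0],"rotation":[0,0,0],"grip":92}
    - {"linear":[0,0,0],"rotation":[0,0,0],"grip":92}
    - {"linear":[0,0,0],"rotation":[0,0,0],"grip":92}
    - {"linear":[0,0,0],"rotation":[0,0,0],"grip":92}

```text
clock: 38.95
position: [0.477, -0.0087, 0.1189]
tcp_rot: [[-0.059, 0.998, -0.002], [0.998, 0.059, 0.0], [0.0, -0.002, -1.0]]
wrist_force: [-0.6, 0.5, -0.6]
finger_gap: 0.0795
gripper_force: 0.0
```

Request:
carry_out:
  plan:
    - {"linear":[0,0,0],"rotation":[0,0,0],"grip":30}
    - {"linear":[0,0,0],"rotation":[0,0,0],"grip":30}
    - {"linear":[0,0,0],"rotation":[0,0,0],"grip":30}
    - {"linear":[0,0,0],"rotation":[0,0,0],"grip":30}
    - {"linear":[0,0,0],"rotation":[0,0,0],"grip":30}
    - {"linear":[0,0,0],"rotation":[0,0,0],"grip":30}
    - {"linear":[0,0,0],"rotation":[0,0,0],"grip":30}
    - {"linear":[0,0,0],"rotation":[0,0,0],"grip":30}
    - {"linear":[0,0,0],"rotation":[0,0,0],"grip":30}
    - {"linear":[0,0,0],"rotation":[0,0,0],"grip":30}
    - {"linear":[0,0,0],"rotation":[0,0,0],"grip":30}

```text
clock: 40.05
position: [0.4796, -0.0085, 0.1209]
tcp_rot: [[-0.059, 0.998, 0.004], [0.998, 0.059, 0.001], [0.001, 0.004, -1.0]]
wrist_force: [-0.5, 0.4, 10.8]
finger_gap: 0.0303
gripper_force: 45.7
```

Request:
carry_out:
  plan:
    - {"linear":[0,0,0],"rotation":[0,0,0],"grip":92}
    - {"linear":[0,0,0],"rotation":[0,0,0],"grip":92}
    - {"linear":[0,0,0],"rotation":[0,0,0],"grip":92}
    - {"linear":[0,0,0],"rotation":[0,0,0],"grip":92}
    - {"linear":[0,0,0],"rotation":[0,0,0],"grip":92}
    - {"linear":[0,0,0],"rotation":[0,0,0],"grip":92}
    - {"linear":[0,0,0],"rotation":[0,0,0],"grip":92}
    - {"linear":[0,0,0],"rotation":[0,0,0],"grip":92}
    - {"linear":[0,0,0],"rotation":[0,0,0],"grip":92}
    - {"linear":[0,0,0],"rotation":[0,0,0],"grip":92}

```text
clock: 41.05
position: [0.4769, -0.0087, 0.1189]
tcp_rot: [[-0.059, 0.998, -0.002], [0.998, 0.059, 0.0], [0.0, -0.002, -1.0]]
wrist_force: [0.4, 0.4, 0.4]
finger_gap: 0.08
gripper_force: 0.0
```

```bash
python3 chk.py
```

```text
cheek mean x -0.0261 (open -0.054) [-0.035 -0.018] n 258  book x -0.0003 [-0.017  0.017]
cheek mean x -0.0263 (open -0.054) [-0.034 -0.017] n 256  book x -0.0004 [-0.017  0.017]
```

Request:
carry_out:
  plan:
    - {"linear":[0,0,0],"rotation":[0,0,0],"grip":30}
    - {"linear":[0,0,0],"rotation":[0,0,0],"grip":30}
    - {"linear":[0,0,0],"rotation":[0,0,0],"grip":30}
    - {"linear":[0,0,0],"rotation":[0,0,0],"grip":30}
    - {"linear":[0,0,0],"rotation":[0,0,0],"grip":30}
    - {"linear":[0,0,0],"rotation":[0,0,0],"grip":30}
    - {"linear":[0,0,0],"rotation":[0,0,0],"grip":30}
    - {"linear":[0,0,0],"rotation":[0,0,0],"grip":30}
    - {"linear":[0,0,0],"rotation":[0,0,0],"grip":30}
    - {"linear":[0,0,0],"rotation":[0,0,0],"grip":30}
    - {"linear":[0,0,0],"rotation":[0,0,0],"grip":30}
    - {"linear":[0,0,0],"rotation":[0,0,0],"grip":30}
  squeeze: 50

```text
clock: 42.3
position: [0.4796, -0.0086, 0.1209]
tcp_rot: [[-0.059, 0.998, 0.004], [0.998, 0.059, 0.001], [0.001, 0.004, -1.0]]
wrist_force: [-1.7, 0.8, 10.9]
finger_gap: 0.0303
gripper_force: 50.4
```

Request:
carry_out:
  plan:
    - {"linear":[0,0,0],"rotation":[0,0,0],"grip":92}
    - {"linear":[0,0,0],"rotation":[0,0,0],"grip":92}
    - {"linear":[0,0,0],"rotation":[0,0,0],"grip":92}
    - {"linear":[0,0,0],"rotation":[0,0,0],"grip":92}
    - {"linear":[0,0,0],"rotation":[0,0,0],"grip":92}
    - {"linear":[0,0,0],"rotation":[0,0,0],"grip":92}
    - {"linear":[0,0,0],"rotation":[0,0,0],"grip":92}
    - {"linear":[0,0,0],"rotation":[0,0,0],"grip":92}
    - {"linear":[0,0,0],"rotation":[0,0,0],"grip":92}
    - {"linear":[0,0,0],"rotation":[0,0,0],"grip":92}

```text
clock: 43.3
position: [0.4769, -0.0087, 0.1189]
tcp_rot: [[-0.059, 0.998, -0.002], [0.998, 0.059, 0.0], [0.0, -0.002, -1.0]]
wrist_force: [-0.9, -0.0, 0.0]
finger_gap: 0.0798
gripper_force: 0.0
```

Request:
carry_out:
  plan:
    - {"linear":[0,0,0],"rotation":[0,0,0],"grip":30}
    - {"linear":[0,0,0],"rotation":[0,0,0],"grip":30}
    - {"linear":[0,0,0],"rotation":[0,0,0],"grip":30}
    - {"linear":[0,0,0],"rotation":[0,0,0],"grip":30}
    - {"linear":[0,0,0],"rotation":[0,0,0],"grip":30}
    - {"linear":[0,0,0],"rotation":[0,0,0],"grip":30}
    - {"linear":[0,0,0],"rotation":[0,0,0],"grip":30}
    - {"linear":[0,0,0],"rotation":[0,0,0],"grip":30}
    - {"linear":[0,0,0],"rotation":[0,0,0],"grip":30}
    - {"linear":[0,0,0],"rotation":[0,0,0],"grip":30}
    - {"linear":[0,0,0],"rotation":[0,0,0],"grip":30}
    - {"linear":[0,0,0],"rotation":[0,0,0],"grip":30}

```text
clock: 44.5
position: [0.4796, -0.0085, 0.1208]
tcp_rot: [[-0.059, 0.998, 0.004], [0.998, 0.059, 0.001], [0.001, 0.004, -1.0]]
wrist_force: [-1.4, 0.3, 10.3]
finger_gap: 0.0299
gripper_force: 50.9
```

Request:
carry_out:
  plan:
    - {"linear":[0,0,0],"rotation":[0,0,0],"grip":100}
    - {"linear":[0,0,0],"rotation":[0,0,0],"grip":100}
    - {"linear":[0,0,0],"rotation":[0,0,0],"grip":100}
    - {"linear":[0,0,0],"rotation":[0,0,0],"grip":100}
    - {"linear":[0,0,0],"rotation":[0,0,0],"grip":100}
    - {"linear":[0,0,0],"rotation":[0,0,0],"grip":100}
    - {"linear":[0,0,0],"rotation":[0,0,0],"grip":100}
    - {"linear":[0,0,0],"rotation":[0,0,0],"grip":100}
    - {"linear":[0,0,0],"rotation":[0,0,0],"grip":100}
    - {"linear":[0,0,0],"rotation":[0,0,0],"grip":100}
    - {"linear":[0,0,0],"rotation":[0,0,0],"grip":100}

```text
clock: 45.6
position: [0.4774, -0.0087, 0.1191]
tcp_rot: [[-0.059, 0.998, -0.001], [0.998, 0.059, 0.0], [0.0, -0.001, -1.0]]
wrist_force: [0.3, -0.6, -0.0]
finger_gap: 0.0865
gripper_force: 0.0
```

Request:
carry_out:
  plan:
    - {"linear":[0,0,-0.03],"rotation":[0,0,0],"grip":100}
    - {"linear":[0,0,-0.06],"rotation":[0,0,0],"grip":100}
    - {"linear":[0,0,-0.1],"rotation":[0,0,0],"grip":50}
    - {"linear":[0,0,-0.1],"rotation":[0,0,0],"grip":20}
    - {"linear":[0,0,-0.1],"rotation":[0,0,0],"grip":0}
    - {"linear":[0,0,-0.1],"rotation":[0,0,0],"grip":0}
    - {"linear":[0,0,-0.1],"rotation":[0,0,0],"grip":0}

```text
clock: 46.3
position: [0.4769, -0.0087, 0.218]
tcp_rot: [[-0.059, 0.998, -0.003], [0.998, 0.059, -0.001], [-0.0, -0.003, -1.0]]
wrist_force: [0.3, 0.6, -0.5]
finger_gap: 0.0552
gripper_force: 0.0
```

```bash
python3 chk.py; python3 - <<'E'
from fit import *
p=np.load("press.npy"); c,s=np.cos(p[2]),np.sin(p[2])
for cn in("top","scene"):
    f=imaging.grab_frame(cn); P=cloud(f)
    hsv=cv2.cvtColor(np.ascontiguousarray(f["pixels"]),cv2.COLOR_RGB2HSV)
    d=P[...,:2]-p[:2]; X=d[...,0]*c+d[...,1]*s; Y=-d[...,0]*s+d[...,1]*c
    o=(hsv[...,0]<22)&(hsv[...,1]>190)&(hsv[...,2]>140)&(P[...,2]>.09)&(P[...,2]<.11)&(Y>.02)&(Y<.1)&(X<-.1)&(X>-.25)
    print(cn,o.sum(),np.percentile(X[o],[3,97]).round(4),np.percentile(Y[o],[3,97]).round(4),np.median(P[o][:,2]).round(4))
print(topose(p,-.1755,.058))
for r in imaging.pinpoint("scene","release_top")[:1]: q=at_z(f,r["uv"],.1); print(q)
E
python3 go.py .4445 .048 .12 3.4
```

```text
cheek mean x -0.0262 (open -0.054) [-0.035 -0.017] n 263  book x -0.0004 [-0.017  0.017]
cheek mean x -0.0261 (open -0.054) [-0.035 -0.018] n 260  book x -0.0004 [-0.016  0.017]
top 12 [-0.1849 -0.1643] [0.0675 0.0705] 0.0985
scene 132 [-0.1841 -0.1597] [0.0283 0.0701] 0.0994
[0.44445244 0.04688449]
[0.44808664 0.04404275 0.1       ]
at [ 0.4775 -0.0088  0.2186] yang 3.38 gap 0.0389 F [0.2 0.1 0.7] q [-39.   9.  40. 116.  -7.  57.   8.] t 46.5
linear [ 0.0587 -0.0294  0.0986] rot [-0.08  0.03 -0.02]
```

Request:
carry_out:
  plan:
    - {"linear":[0.03,-0.013,0],"rotation":[0,0,0],"grip":0}
    - {"linear":[0.0595,-0.026,0],"rotation":[0,0,0],"grip":0}
    - {"linear":[0.0595,-0.026,0],"rotation":[0,0,0],"grip":0}
    - {"linear":[0.0595,-0.026,0.03],"rotation":[0,0,0],"grip":0}
    - {"linear":[0.0595,-0.026,0.06],"rotation":[0,0,0],"grip":0}
    - {"linear":[0.0595,-0.026,0.09],"rotation":[0,0,0],"grip":0}
    - {"linear":[0.0595,-0.026,0.1],"rotation":[0,0,0],"grip":0}
    - {"linear":[0.0595,-0.026,0.1],"rotation":[0,0,0],"grip":0}
    - {"linear":[0.0595,-0.026,0.1],"rotation":[0,0,0],"grip":0}
    - {"linear":[0.0595,-0.026,0.1],"rotation":[0,0,0],"grip":0}
    - {"linear":[0.0595,-0.026,0.1],"rotation":[0,0,0],"grip":0}
    - {"linear":[0.0595,-0.026,0.1],"rotation":[0,0,0],"grip":0}

```text
clock: 47.7
position: [0.4489, 0.0494, 0.12]
tcp_rot: [[-0.059, 0.998, 0.002], [0.998, 0.059, 0.001], [0.001, 0.002, -1.0]]
wrist_force: [-0.0, -0.2, 0.5]
finger_gap: 0.0009
gripper_force: 0.0
```

Request:
carry_out:
  plan:
    - {"linear":[0,0,0],"rotation":[0,0,0],"grip":0}
    - {"linear":[0,0,0],"rotation":[0,0,0],"grip":0}
    - {"linear":[0,0,0],"rotation":[0,0,0],"grip":0}
    - {"linear":[0,0,0],"rotation":[0,0,0],"grip":0}
    - {"linear":[0,0,0],"rotation":[0,0,0],"grip":0}
    - {"linear":[0,0,0],"rotation":[0,0,0],"grip":0}
    - {"linear":[0,0,0],"rotation":[0,0,0],"grip":0}
    - {"linear":[0,0,0],"rotation":[0,0,0],"grip":0}
    - {"linear":[0,0,0],"rotation":[0,0,0],"grip":0}
    - {"linear":[0,0,0],"rotation":[0,0,0],"grip":0}
    - {"linear":[0,0,0],"rotation":[0,0,0],"grip":0}
    - {"linear":[0,0,0],"rotation":[0,0,0],"grip":0}

```text
clock: 48.9
position: [0.4484, 0.0492, 0.1192]
tcp_rot: [[-0.059, 0.998, -0.0], [0.998, 0.059, 0.0], [0.0, -0.0, -1.0]]
wrist_force: [-0.6, 0.5, 0.9]
finger_gap: 0.0009
gripper_force: 0.0
```

```bash
python3 go.py .448 .049 .088 3.4
python3 - <<'E'
from h import *
f=imaging.grab_frame("scene"); c=f["pixels"][130:330,200:460,::-1]; cv2.imwrite("pics/s5.png",cv2.resize(c,(780,600),interpolation=cv2.INTER_CUBIC))
E
```

```text
at [0.4484 0.0492 0.1192] yang 3.4 gap 0.0009 F [-0.6  0.5  0.9] q [-42.  15.  36. 125. -13.  43.   6.] t 48.9
linear [-0.0002 -0.0004  0.0312] rot [-0. -0. -0.]
```

View pics/s5.png

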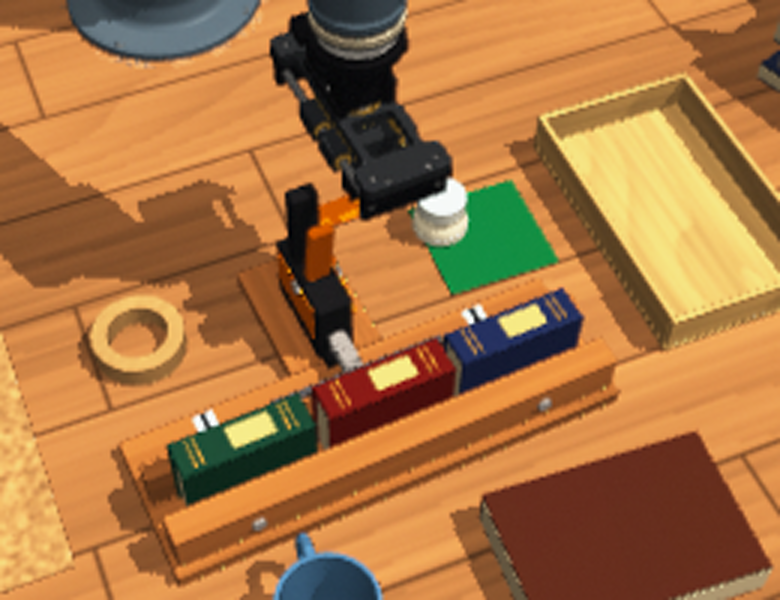

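The volumes are clamped tight. The jar has been knocked to the mat's edge, to about (440,215) in the crop, so I will put it back after the release. Now the paddle goes down.

Request:
carry_out:
  plan:
    - {"linear":[0,0,0.01],"rotation":[0,0,0],"grip":0}
    - {"linear":[0,0,0.018],"rotation":[0,0,0],"grip":0}
    - {"linear":[0,0,0.024],"rotation":[0,0,0],"grip":0}
    - {"linear":[0,0,0.029],"rotation":[0,0,0],"grip":0}
    - {"linear":[0,0,0.032],"rotation":[0,0,0],"grip":0}
    - {"linear":[0,0,0.032],"rotation":[0,0,0],"grip":0}
    - {"linear":[0,0,0.032],"rotation":[0,0,0],"grip":0}
    - {"linear":[0,0,0.032],"rotation":[0,0,0],"grip":0}
    - {"linear":[0,0,0.032],"rotation":[0,0,0],"grip":0}

```text
clock: 49.85
position: [0.4443, 0.0495, 0.0883]
tcp_rot: [[-0.059, 0.998, -0.011], [0.998, 0.059, 0.003], [0.004, -0.01, -1.0]]
wrist_force: [-16.1, 0.3, 35.3]
finger_gap: 0.0007
gripper_force: 19.6
```

```bash
python3 chk.py
```

```text
cheek mean x -0.0427 (open -0.054) [-0.052 -0.034] n 264  book x -0.0004 [-0.017  0.017]
cheek mean x -0.0428 (open -0.054) [-0.052 -0.034] n 275  book x -0.0004 [-0.017  0.017]
```

Request:
carry_out:
  plan:
    - {"linear":[0,0,-0.001],"rotation":[0,0,0],"grip":0}
    - {"linear":[0,0,-0.001],"rotation":[0,0,0],"grip":0}
    - {"linear":[0,0,-0.001],"rotation":[0,0,0],"grip":0}
    - {"linear":[0,0,-0.001],"rotation":[0,0,0],"grip":0}
    - {"linear":[0,0,-0.001],"rotation":[0,0,0],"grip":0}
    - {"linear":[0,0,-0.001],"rotation":[0,0,0],"grip":0}
    - {"linear":[0,0,-0.001],"rotation":[0,0,0],"grip":0}
    - {"linear":[0,0,-0.001],"rotation":[0,0,0],"grip":0}
    - {"linear":[0,0,-0.001],"rotation":[0,0,0],"grip":0}
    - {"linear":[0,0,-0.001],"rotation":[0,0,0],"grip":0}
    - {"linear":[0,0,-0.001],"rotation":[0,0,0],"grip":0}
    - {"linear":[0,0,-0.001],"rotation":[0,0,0],"grip":0}

```text
clock: 51.1
position: [0.4442, 0.0494, 0.0886]
tcp_rot: [[-0.059, 0.998, -0.01], [0.998, 0.059, 0.002], [0.003, -0.01, -1.0]]
wrist_force: [-14.0, 0.5, 28.7]
finger_gap: 0.0004
gripper_force: 15.8
```

Request:
carry_out:
  plan:
    - {"linear":[0,0,0],"rotation":[0,0,0],"grip":0}
    - {"linear":[0,0,0],"rotation":[0,0,0],"grip":0}
    - {"linear":[0,0,0],"rotation":[0,0,0],"grip":0}
    - {"linear":[0,0,0],"rotation":[0,0,0],"grip":0}
    - {"linear":[0,0,0],"rotation":[0,0,0],"grip":0}
    - {"linear":[0,0,0],"rotation":[0,0,0],"grip":0}

```text
clock: 51.7
position: [0.4442, 0.0494, 0.0886]
tcp_rot: [[-0.059, 0.998, -0.01], [0.998, 0.059, 0.002], [0.003, -0.01, -1.0]]
wrist_force: [-13.9, 0.5, 29.5]
finger_gap: 0.0006
gripper_force: 15.8
```

```bash
python3 chk.py
```

```text
cheek mean x -0.0533 (open -0.054) [-0.063 -0.023] n 261  book x -0.0003 [-0.017  0.017]
cheek mean x -0.0539 (open -0.054) [-0.062 -0.044] n 262  book x -0.0004 [-0.017  0.017]
```

Request:
carry_out:
  plan:
    - {"linear":[0,0,-0.01],"rotation":[0,0,0],"grip":0}
    - {"linear":[0,0,-0.03],"rotation":[0,0,0],"grip":0}
    - {"linear":[0,0,-0.07],"rotation":[0,0,0],"grip":0}
    - {"linear":[0,0,-0.11],"rotation":[0,0,0],"grip":0}
    - {"linear":[0,-0.05,-0.14],"rotation":[0,0,0],"grip":60}
    - {"linear":[0,-0.05,-0.14],"rotation":[0,0,0],"grip":100}
    - {"linear":[0,-0.05,-0.14],"rotation":[0,0,0],"grip":100}

```text
clock: 52.45
position: [0.3978, 0.0467, 0.2285]
tcp_rot: [[-0.061, 0.998, 0.001], [0.998, 0.061, 0.003], [0.003, 0.001, -1.0]]
wrist_force: [-0.3, 0.4, -0.1]
finger_gap: 0.0168
gripper_force: 0.0
```

```bash
python3 - <<'E'
from h import *
from geo import reg
for c in("scene","top"):
    f=imaging.grab_frame(c); P=cloud(f)
    hsv=cv2.cvtColor(np.ascontiguousarray(f["pixels"]),cv2.COLOR_RGB2HSV)
    m=(hsv[...,1]<60)&(hsv[...,2]>110)&reg(P,.36,.56,.06,.26,.04,.06)
    q=P[m]; print(c,m.sum(),q.mean(0).round(4) if len(q) else "",q.min(0).round(3) if len(q) else "",q.max(0).round(3) if len(q) else "")
    for r in imaging.pinpoint(c,"jar_mid")[:2]: print(r["score"],at_z(f,r["uv"],.0225).round(4))
    if c=="top": cc=f["pixels"][200:350,150:510,::-1]; cv2.imwrite("pics/t6.png",cv2.resize(cc,(792,330),interpolation=cv2.INTER_CUBIC))
E
python3 go.py .449 .178 .1 3.4
```

```text
scene 183 [0.4316 0.1425 0.0469] [0.404 0.06  0.041] [0.544 0.167 0.052]
0.87 [0.4192 0.1503 0.0225]
0.3 [0.3776 0.032  0.0225]
top 123 [0.4252 0.1546 0.0487] [0.403 0.143 0.043] [0.447 0.166 0.059]
0.48 [0.4227 0.1455 0.0225]
0.22 [0.4526 0.051  0.0225]
at [0.3987 0.0461 0.2272] yang 3.38 gap 0.0323 F [ 0.6 -0.2 -0.3] q [-51.  -1.  38. 123.   1.  58. -10.] t 52.6
linear [0.1289 0.0582 0.1268] rot [-0.1   0.11 -0.02]
```

View pics/t6.png

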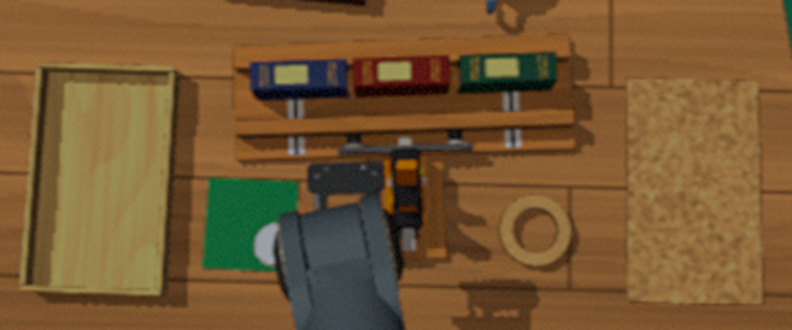

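The jar (270,245) now sits partly off the mat, half hidden by the arm. I'll move aside to measure it.

Request:
carry_out:
  plan:
    - {"linear":[0.248,0.116,0],"rotation":[0,0,0],"grip":100}
    - {"linear":[0.248,0.116,0],"rotation":[0,0,0],"grip":100}
    - {"linear":[0.248,0.116,0],"rotation":[0,0,0],"grip":100}
    - {"linear":[0.248,0.116,0],"rotation":[0,0,0],"grip":100}
    - {"linear":[0.248,0.116,0],"rotation":[0,0,0],"grip":100}
    - {"linear":[0.248,0.116,0],"rotation":[0,0,0],"grip":100}
    - {"linear":[0.248,0.116,0],"rotation":[0,0,0],"grip":100}

```text
clock: 53.35
position: [0.5001, 0.305, 0.2252]
tcp_rot: [[-0.065, 0.998, -0.001], [0.998, 0.065, -0.003], [-0.003, -0.001, -1.0]]
wrist_force: [-0.1, -0.3, 0.3]
finger_gap: 0.0844
gripper_force: 0.0
```

```bash
cat > jar.py <<'E'
from fit import *
for c in("scene","top"):
    f=imaging.grab_frame(c); P=cloud(f)
    hsv=cv2.cvtColor(np.ascontiguousarray(f["pixels"]),cv2.COLOR_RGB2HSV)
    m=(hsv[...,1]<60)&(hsv[...,2]>110)&reg(P,.36,.56,.08,.26,.042,.056)
    q=P[m]; print(c,m.sum())
    if len(q): print(np.median(q,0).round(4),q.min(0).round(3),q.max(0).round(3))
    for r in imaging.pinpoint(c,"jar_mid")[:1]: print(r["score"],at_z(f,r["uv"],.0225).round(4))
E
python3 jar.py; python3 go.py .424 .147 .1 3.4
```

```text
scene 174
[0.4286 0.144  0.0469] [0.404 0.123 0.042] [0.452 0.167 0.052]
0.86 [0.4214 0.1449 0.0225]
top 237
[0.4235 0.1451 0.0485] [0.403 0.124 0.042] [0.446 0.166 0.055]
0.67 [0.4193 0.1459 0.0225]
at [0.4997 0.2988 0.2272] yang 3.26 gap 0.0868 F [-0.2 -1.   2. ] q [-59.  19.  31. 102. -11.  62. -21.] t 53.5
linear [-0.147  -0.084   0.1276] rot [-0.08  0.11 -0.14]
```

Request:
carry_out:
  plan:
    - {"linear":[-0.15,-0.0845,0.06],"rotation":[0,0,0],"grip":100}
    - {"linear":[-0.15,-0.0845,0.06],"rotation":[0,0,0],"grip":100}
    - {"linear":[-0.15,-0.0845,0.06],"rotation":[0,0,0],"grip":100}
    - {"linear":[-0.15,-0.0845,0.06],"rotation":[0,0,0],"grip":100}
    - {"linear":[-0.15,-0.0845,0.12],"rotation":[0,0,0],"grip":100}
    - {"linear":[-0.15,-0.0845,0.12],"rotation":[0,0,0],"grip":100}
    - {"linear":[-0.15,-0.0845,0.12],"rotation":[0,0,0],"grip":100}
    - {"linear":[-0.15,-0.0845,0.12],"rotation":[0,0,0],"grip":100}
    - {"linear":[-0.15,-0.0845,0.12],"rotation":[0,0,0],"grip":100}

```text
clock: 54.45
position: [0.4255, 0.1467, 0.1096]
tcp_rot: [[-0.06, 0.998, 0.003], [0.998, 0.06, 0.001], [0.001, 0.003, -1.0]]
wrist_force: [0.6, -0.9, 0.1]
finger_gap: 0.087
gripper_force: 0.0
```

```bash
python3 go.py .4243 .145 .021 3.4
```

```text
at [0.4255 0.1467 0.1096] yang 3.43 gap 0.087 F [ 0.6 -0.9  0.1] q [-52.  16.  32. 126. -13.  42.  -7.] t 54.5
linear [-0.0018 -0.0015  0.0886] rot [ 0.15 -0.07  0.03]
```

Request:
carry_out:
  plan:
    - {"linear":[-0.002,-0.001,0.04],"rotation":[0,0,0],"grip":100}
    - {"linear":[-0.002,-0.001,0.075],"rotation":[0,0,0],"grip":100}
    - {"linear":[-0.002,-0.001,0.088],"rotation":[0,0,0],"grip":100}
    - {"linear":[-0.002,-0.001,0.088],"rotation":[0,0,0],"grip":80}
    - {"linear":[-0.002,-0.001,0.088],"rotation":[0,0,0],"grip":60}
    - {"linear":[-0.002,-0.001,0.088],"rotation":[0,0,0],"grip":45}
    - {"linear":[-0.002,-0.001,0.088],"rotation":[0,0,0],"grip":45}
    - {"linear":[-0.002,-0.001,0.088],"rotation":[0,0,0],"grip":45}
    - {"linear":[-0.002,-0.001,0.088],"rotation":[0,0,0],"grip":45}
    - {"linear":[-0.002,-0.001,0.088],"rotation":[0,0,0],"grip":45}
  squeeze: 20

```text
clock: 55.45
position: [0.4236, 0.1441, 0.0207]
tcp_rot: [[-0.059, 0.998, 0.001], [0.998, 0.059, 0.001], [0.001, 0.001, -1.0]]
wrist_force: [-0.3, -0.5, 3.6]
finger_gap: 0.0462
gripper_force: 18.3
```

Request:
carry_out:
  plan:
    - {"linear":[0,0,-0.015],"rotation":[0,0,0],"grip":45}
    - {"linear":[0,0,-0.025],"rotation":[0,0,0],"grip":45}
    - {"linear":[0.012,0.01,-0.025],"rotation":[0,0,0],"grip":45}
    - {"linear":[0.025,0.02,-0.025],"rotation":[0,0,0],"grip":45}
    - {"linear":[0.032,0.026,-0.025],"rotation":[0,0,0],"grip":45}
    - {"linear":[0.032,0.026,-0.025],"rotation":[0,0,0],"grip":45}
    - {"linear":[0.032,0.026,-0.012],"rotation":[0,0,0],"grip":45}
    - {"linear":[0.032,0.026,-0.003],"rotation":[0,0,0],"grip":45}
    - {"linear":[0.032,0.026,0],"rotation":[0,0,0],"grip":45}
    - {"linear":[0.032,0.026,0],"rotation":[0,0,0],"grip":45}
    - {"linear":[0.032,0.026,0],"rotation":[0,0,0],"grip":45}

```text
clock: 56.55
position: [0.446, 0.1765, 0.0203]
tcp_rot: [[-0.058, 0.998, -0.003], [0.998, 0.058, 0.0], [0.0, -0.003, -1.0]]
wrist_force: [-3.9, -0.4, 10.4]
finger_gap: 0.0461
gripper_force: 22.1
```

Request:
carry_out:
  plan:
    - {"linear":[0,0,0],"rotation":[0,0,0],"grip":60}
    - {"linear":[0,0,0],"rotation":[0,0,0],"grip":80}
    - {"linear":[0,0,0],"rotation":[0,0,0],"grip":80}
    - {"linear":[0,0,0],"rotation":[0,0,0],"grip":80}
    - {"linear":[0,0,-0.03],"rotation":[0,0,0],"grip":80}
    - {"linear":[0,0,-0.07],"rotation":[0,0,0],"grip":80}
    - {"linear":[0,0,-0.12],"rotation":[0,0,0],"grip":80}
    - {"linear":[0,0,-0.17],"rotation":[0,0,0],"grip":70}
    - {"linear":[0,0,-0.2],"rotation":[0,0,0],"grip":70}
    - {"linear":[0,0,-0.2],"rotation":[0,0,0],"grip":70}

```text
clock: 57.55
position: [0.45, 0.1784, 0.2245]
tcp_rot: [[-0.059, 0.998, 0.008], [0.998, 0.059, 0.006], [0.006, 0.008, -1.0]]
wrist_force: [0.0, 0.2, -0.4]
finger_gap: 0.0617
gripper_force: 0.0
```

```bash
python3 - <<'E'
from fit import *
p=np.load("press.npy"); f=imaging.grab_frame("top"); P=cloud(f)
for n,y in(("blue",.118),("red",0),("green",-.118)):
    q=topose(p,0,y); b=(q[0]-.03,q[0]+.03,q[1]-.066,q[1]+.066)
    hsv=cv2.cvtColor(np.ascontiguousarray(f["pixels"]),cv2.COLOR_RGB2HSV)
    m=reg(P,*b,.09,.112); r,c,k=topfit(P,[(-.017,.017,-.056,.056)],(q[0]-.04,q[0]+.04,q[1]-.06,q[1]+.06),(.092,.112),(*P[m][:,:2].mean(0),p[2])); print(n,r[:2].round(4),np.degrees(r[2]).round(2),c.round(5),k)
E
python3 jar.py; python3 go.py .615 .119 .2 3.4
```

```text
blue [0.6162 0.1208] 3.25 0.00104 610
red [0.6231 0.0033] 3.46 0.00102 606
green [ 0.6303 -0.1209] 3.86 0.00102 609
scene 178
[0.4506 0.177  0.0469] [0.426 0.155 0.042] [0.473 0.201 0.052]
0.9 [0.4527 0.1772 0.0225]
top 86
[0.446  0.1661 0.0482] [0.425 0.156 0.042] [0.466 0.173 0.056]
0.52 [0.4377 0.1792 0.0225]
at [0.4463 0.1769 0.2187] yang 3.39 gap 0.061 F [ 1.2  0.7 -0.4] q [-59.   9.  36. 115.  -7.  57. -16.] t 57.8
linear [-0.0677  0.1651  0.0184] rot [-0.16  0.1  -0.01]
```

Request:
carry_out:
  plan:
    - {"linear":[-0.066,0.166,0],"rotation":[0,0,0],"grip":60}
    - {"linear":[-0.066,0.166,0],"rotation":[0,0,0],"grip":60}
    - {"linear":[-0.066,0.166,0.02],"rotation":[0,0,0],"grip":60}
    - {"linear":[-0.066,0.166,0.04],"rotation":[0,0,0],"grip":60}
    - {"linear":[-0.066,0.166,0.07],"rotation":[0,0,0],"grip":60}
    - {"linear":[-0.066,0.166,0.07],"rotation":[0,0,0],"grip":60}
    - {"linear":[-0.066,0.166,0.07],"rotation":[0,0,0],"grip":60}
    - {"linear":[-0.066,0.166,0.07],"rotation":[0,0,0],"grip":60}

```text
clock: 58.6
position: [0.6172, 0.1217, 0.1514]
tcp_rot: [[-0.06, 0.998, 0.001], [0.998, 0.06, 0.001], [0.001, 0.001, -1.0]]
wrist_force: [-0.7, -0.2, 0.7]
finger_gap: 0.0526
gripper_force: 0.0
```

```bash
python3 go.py .6162 .1205 .067 3.3
```

```text
at [0.6172 0.1217 0.1514] yang 3.43 gap 0.0526 F [-0.7 -0.2  0.7] q [-40.  30.  35. 100. -20.  56.   6.] t 58.6
linear [-0.0012 -0.0012  0.0844] rot [ 0.08 -0.04  0.13]
```

Request:
carry_out:
  plan:
    - {"linear":[-0.001,-0.001,0.04],"rotation":[0,0,0],"grip":60}
    - {"linear":[-0.001,-0.001,0.07],"rotation":[0,0,0],"grip":60}
    - {"linear":[-0.001,-0.001,0.084],"rotation":[0,0,0],"grip":60}
    - {"linear":[-0.001,-0.001,0.084],"rotation":[0,0,0],"grip":60}
    - {"linear":[-0.001,-0.001,0.084],"rotation":[0,0,0],"grip":45}
    - {"linear":[-0.001,-0.001,0.084],"rotation":[0,0,0],"grip":38}
    - {"linear":[-0.001,-0.001,0.084],"rotation":[0,0,0],"grip":30}
    - {"linear":[-0.001,-0.001,0.084],"rotation":[0,0,0],"grip":30}
    - {"linear":[-0.001,-0.001,0.084],"rotation":[0,0,0],"grip":30}
    - {"linear":[-0.001,-0.001,0.084],"rotation":[0,0,0],"grip":30}
  squeeze: 35

```text
clock: 59.6
position: [0.6165, 0.1204, 0.0677]
tcp_rot: [[-0.059, 0.998, 0.001], [0.998, 0.059, 0.001], [0.001, 0.001, -1.0]]
wrist_force: [-2.4, -0.0, 7.0]
finger_gap: 0.0341
gripper_force: 35.0
```

Request:
carry_out:
  plan:
    - {"linear":[0,0,-0.02],"rotation":[0,0,0],"grip":30}
    - {"linear":[0,0,-0.05],"rotation":[0,0,0],"grip":30}
    - {"linear":[0,0,-0.09],"rotation":[0,0,0],"grip":30}
    - {"linear":[0,0,-0.12],"rotation":[0,0,0],"grip":30}
    - {"linear":[0,0,-0.13],"rotation":[0,0,0],"grip":30}

```text
clock: 60.1
position: [0.6176, 0.1201, 0.1995]
tcp_rot: [[-0.059, 0.998, 0.005], [0.998, 0.059, 0.002], [0.001, 0.006, -1.0]]
wrist_force: [0.4, 0.2, -2.9]
finger_gap: 0.0337
gripper_force: 35.0
```

Request:
carry_out:
  plan:
    - {"linear":[0.015,-0.002,0],"rotation":[0,0,0.3],"grip":30}
    - {"linear":[0.04,-0.005,0],"rotation":[0,0,0.6],"grip":30}
    - {"linear":[0.07,-0.009,0],"rotation":[0,0,1],"grip":30}
    - {"linear":[0.1,-0.013,0],"rotation":[0,0,1.5],"grip":30}
    - {"linear":[0.13,-0.017,0],"rotation":[0,0,2],"grip":30}
    - {"linear":[0.16,-0.02,0],"rotation":[0,0,2.5],"grip":30}
    - {"linear":[0.19,-0.024,0],"rotation":[0,0,3],"grip":30}
    - {"linear":[0.215,-0.027,0],"rotation":[0,0,3.4],"grip":30}
    - {"linear":[0.232,-0.029,0.02],"rotation":[0,0,3.4],"grip":30}
    - {"linear":[0.238,-0.029,0.04],"rotation":[0,0,3.4],"grip":30}
    - {"linear":[0.238,-0.029,0.05],"rotation":[0,0,3.4],"grip":30}
    - {"linear":[0.238,-0.029,0.05],"rotation":[0,0,3.4],"grip":30}

```text
clock: 61.3
position: [0.5709, 0.3546, 0.1422]
tcp_rot: [[0.001, 1.0, -0.005], [1.0, -0.001, -0.005], [-0.005, -0.005, -1.0]]
wrist_force: [-0.6, -0.5, -2.7]
finger_gap: 0.0336
gripper_force: 35.0
```

```bash
python3 go.py .573 .356 .0555 0
```

```text
at [0.5709 0.3546 0.1422] yang -0.04 gap 0.0336 F [-0.6 -0.5 -2.7] q [-58.  34.  34.  94. -22.  59. -17.] t 61.3
linear [0.0018 0.0026 0.0867] rot [-0.31  0.26 -0.04]
```

Request:
carry_out:
  plan:
    - {"linear":[0.001,0,0.025],"rotation":[0,0,0],"grip":30}
    - {"linear":[0.001,0,0.05],"rotation":[0,0,0],"grip":30}
    - {"linear":[0.001,0,0.07],"rotation":[0,0,0],"grip":30}
    - {"linear":[0.001,0,0.08],"rotation":[0,0,0],"grip":30}
    - {"linear":[0.001,0,0.08],"rotation":[0,0,0],"grip":30}
    - {"linear":[0.001,0,0.08],"rotation":[0,0,0],"grip":30}
    - {"linear":[0.001,0,0.08],"rotation":[0,0,0],"grip":30}

```text
clock: 62.0
position: [0.5741, 0.3573, 0.0678]
tcp_rot: [[0.001, 1.0, 0.002], [1.0, -0.001, 0.001], [0.001, 0.002, -1.0]]
wrist_force: [0.2, 0.3, -2.3]
finger_gap: 0.034
gripper_force: 35.0
```

```bash
python3 go.py .573 .356 .0557 0
```

```text
at [0.5741 0.3573 0.0678] yang -0.03 gap 0.034 F [ 0.2  0.3 -2.3] q [-57.  39.  32.  97. -25.  51. -15.] t 62.0
linear [-0.0013 -0.0011  0.0121] rot [ 0.13 -0.09 -0.03]
```

Good; lower 12 mm, release, lift and go to red at (.623,.003).

Request:
carry_out:
  plan:
    - {"linear":[0,0,0.006],"rotation":[0,0,0],"grip":30}
    - {"linear":[0,0,0.01],"rotation":[0,0,0],"grip":30}
    - {"linear":[0,0,0.012],"rotation":[0,0,0],"grip":30}
    - {"linear":[0,0,0.012],"rotation":[0,0,0],"grip":30}
    - {"linear":[0,0,0.012],"rotation":[0,0,0],"grip":45}
    - {"linear":[0,0,0.012],"rotation":[0,0,0],"grip":55}
    - {"linear":[0,0,0.012],"rotation":[0,0,0],"grip":60}
    - {"linear":[0,0,0.012],"rotation":[0,0,0],"grip":60}
    - {"linear":[0,0,-0.02],"rotation":[0,0,0],"grip":60}
    - {"linear":[0,0,-0.06],"rotation":[0,0,0],"grip":60}
    - {"linear":[0,0,-0.1],"rotation":[0,0,0],"grip":60}
    - {"linear":[0,0,-0.13],"rotation":[0,0,0],"grip":60}

```text
clock: 63.2
position: [0.5737, 0.3572, 0.1989]
tcp_rot: [[0.0, 1.0, 0.002], [1.0, -0.0, 0.001], [0.001, 0.002, -1.0]]
wrist_force: [0.0, 0.5, 0.7]
finger_gap: 0.052
gripper_force: 0.0
```

Request:
carry_out:
  plan:
    - {"linear":[-0.354,0.049,0],"rotation":[0,0,-3.4],"grip":60}
    - {"linear":[-0.354,0.049,0],"rotation":[0,0,-3.4],"grip":60}
    - {"linear":[-0.354,0.049,0],"rotation":[0,0,-3.4],"grip":60}
    - {"linear":[-0.354,0.049,0],"rotation":[0,0,-3.4],"grip":60}
    - {"linear":[-0.354,0.049,0],"rotation":[0,0,-3.4],"grip":60}
    - {"linear":[-0.354,0.049,0],"rotation":[0,0,-3.4],"grip":60}
    - {"linear":[-0.354,0.049,0.02],"rotation":[0,0,-3.4],"grip":60}
    - {"linear":[-0.354,0.049,0.04],"rotation":[0,0,-3.4],"grip":60}
    - {"linear":[-0.354,0.049,0.045],"rotation":[0,0,-3.4],"grip":60}
    - {"linear":[-0.354,0.049,0.045],"rotation":[0,0,-3.4],"grip":60}
    - {"linear":[-0.354,0.049,0.045],"rotation":[0,0,-3.4],"grip":60}
    - {"linear":[-0.354,0.049,0.045],"rotation":[0,0,-3.4],"grip":60}

```text
clock: 64.4
position: [0.6226, 0.0051, 0.1522]
tcp_rot: [[-0.062, 0.998, 0.002], [0.998, 0.062, 0.001], [0.001, 0.002, -1.0]]
wrist_force: [0.6, -0.2, 0.4]
finger_gap: 0.0521
gripper_force: 0.0
```

```bash
python3 go.py .6231 .003 .067 3.4; python3 - <<'E'
from fit import *
f=imaging.grab_frame("top"); P=cloud(f); b=(.52,.63,.27,.44)
print(topfit(P,[(-.017,.017,-.056,.056)],b,(.075,.1),(.573,.357,0)))
E
```

```text
at [0.6226 0.0051 0.1522] yang 3.57 gap 0.0521 F [ 0.6 -0.2  0.4] q [-31.  29.  37. 101. -21.  56.  18.] t 64.4
linear [-0.0022  0.0002  0.0852] rot [ 0.1  -0.04  0.17]
(array([0.57209374, 0.35743344, 0.00311419]), np.float64(0.0010711829979402755), 613)
```

Request:
carry_out:
  plan:
    - {"linear":[-0.001,0,0.04],"rotation":[0,0,0],"grip":60}
    - {"linear":[-0.001,0,0.07],"rotation":[0,0,0],"grip":60}
    - {"linear":[-0.001,0,0.085],"rotation":[0,0,0],"grip":60}
    - {"linear":[-0.001,0,0.085],"rotation":[0,0,0],"grip":60}
    - {"linear":[-0.001,0,0.085],"rotation":[0,0,0],"grip":45}
    - {"linear":[-0.001,0,0.085],"rotation":[0,0,0],"grip":38}
    - {"linear":[-0.001,0,0.085],"rotation":[0,0,0],"grip":30}
    - {"linear":[-0.001,0,0.085],"rotation":[0,0,0],"grip":30}
    - {"linear":[-0.001,0,0.085],"rotation":[0,0,0],"grip":30}
    - {"linear":[-0.001,0,0.085],"rotation":[0,0,0],"grip":30}

```text
clock: 65.45
position: [0.623, 0.0021, 0.0676]
tcp_rot: [[-0.059, 0.998, 0.002], [0.998, 0.059, 0.0], [0.0, 0.002, -1.0]]
wrist_force: [-0.8, 1.4, 5.9]
finger_gap: 0.0335
gripper_force: 35.0
```

Request:
carry_out:
  plan:
    - {"linear":[0,0,-0.02],"rotation":[0,0,0],"grip":30}
    - {"linear":[0,0,-0.05],"rotation":[0,0,0],"grip":30}
    - {"linear":[0,0,-0.09],"rotation":[0,0,0],"grip":30}
    - {"linear":[0,0,-0.12],"rotation":[0,0,0],"grip":30}
    - {"linear":[0,0,-0.13],"rotation":[0,0,0],"grip":30}

```text
clock: 65.95
position: [0.6233, 0.0017, 0.1992]
tcp_rot: [[-0.059, 0.998, 0.005], [0.998, 0.059, 0.001], [0.0, 0.005, -1.0]]
wrist_force: [1.3, 0.0, -2.1]
finger_gap: 0.0336
gripper_force: 35.0
```

Request:
carry_out:
  plan:
    - {"linear":[0.02,-0.004,0],"rotation":[0,0,0.3],"grip":30}
    - {"linear":[0.05,-0.012,0],"rotation":[0,0,0.6],"grip":30}
    - {"linear":[0.09,-0.022,0],"rotation":[0,0,1],"grip":30}
    - {"linear":[0.13,-0.034,0],"rotation":[0,0,1.5],"grip":30}
    - {"linear":[0.17,-0.046,0],"rotation":[0,0,2],"grip":30}
    - {"linear":[0.21,-0.058,0],"rotation":[0,0,2.5],"grip":30}
    - {"linear":[0.25,-0.07,0],"rotation":[0,0,3],"grip":30}
    - {"linear":[0.29,-0.082,0],"rotation":[0,0,3.4],"grip":30}
    - {"linear":[0.325,-0.094,0],"rotation":[0,0,3.4],"grip":30}
    - {"linear":[0.35,-0.102,0.01],"rotation":[0,0,3.4],"grip":30}
    - {"linear":[0.36,-0.104,0.03],"rotation":[0,0,3.4],"grip":30}
    - {"linear":[0.36,-0.104,0.05],"rotation":[0,0,3.4],"grip":30}

```text
clock: 67.15
position: [0.4944, 0.358, 0.1439]
tcp_rot: [[-0.005, 1.0, -0.002], [1.0, 0.005, -0.0], [-0.0, -0.002, -1.0]]
wrist_force: [0.4, -0.6, -3.1]
finger_gap: 0.0339
gripper_force: 35.0
```

Request:
carry_out:
  plan:
    - {"linear":[0,0,0],"rotation":[0,0,0],"grip":30}
    - {"linear":[0,0,0],"rotation":[0,0,0],"grip":30}
    - {"linear":[0,0,0],"rotation":[0,0,0],"grip":30}

```text
clock: 67.45
position: [0.4975, 0.3549, 0.1469]
tcp_rot: [[0.001, 1.0, 0.001], [1.0, -0.001, 0.001], [0.001, 0.001, -1.0]]
wrist_force: [-0.6, 0.1, -2.2]
finger_gap: 0.0338
gripper_force: 35.0
```

```bash
python3 go.py .498 .356 .0557 0
```

```text
at [0.4975 0.3549 0.1469] yang -0.07 gap 0.0338 F [-0.6  0.1 -2.2] q [-65.  28.  35. 103. -19.  55. -22.] t 67.5
linear [0.001  0.0004 0.0912] rot [ 0.05 -0.03 -0.07]
```

Request:
carry_out:
  plan:
    - {"linear":[0.001,0,0.03],"rotation":[0,0,0],"grip":30}
    - {"linear":[0.001,0,0.06],"rotation":[0,0,0],"grip":30}
    - {"linear":[0.001,0,0.08],"rotation":[0,0,0],"grip":30}
    - {"linear":[0.001,0,0.088],"rotation":[0,0,0],"grip":30}
    - {"linear":[0.001,0,0.091],"rotation":[0,0,0],"grip":30}
    - {"linear":[0.001,0,0.091],"rotation":[0,0,0],"grip":30}
    - {"linear":[0.001,0,0.091],"rotation":[0,0,0],"grip":30}

```text
clock: 68.15
position: [0.4979, 0.3569, 0.0567]
tcp_rot: [[0.0, 1.0, 0.002], [1.0, -0.0, 0.002], [0.002, 0.002, -1.0]]
wrist_force: [0.1, 0.2, -2.2]
finger_gap: 0.0338
gripper_force: 35.0
```

Request:
carry_out:
  plan:
    - {"linear":[0,0,0],"rotation":[0,0,0],"grip":45}
    - {"linear":[0,0,0],"rotation":[0,0,0],"grip":55}
    - {"linear":[0,0,0],"rotation":[0,0,0],"grip":60}
    - {"linear":[0,0,0],"rotation":[0,0,0],"grip":60}
    - {"linear":[0,0,-0.02],"rotation":[0,0,0],"grip":60}
    - {"linear":[0,0,-0.06],"rotation":[0,0,0],"grip":60}
    - {"linear":[0,0,-0.1],"rotation":[0,0,0],"grip":60}
    - {"linear":[0,0,-0.14],"rotation":[0,0,0],"grip":60}
    - {"linear":[0,0,-0.15],"rotation":[0,0,0],"grip":60}

```text
clock: 69.05
position: [0.4993, 0.3573, 0.2102]
tcp_rot: [[0.0, 1.0, 0.006], [1.0, -0.001, 0.006], [0.006, 0.006, -1.0]]
wrist_force: [-0.2, 0.4, 0.1]
finger_gap: 0.0524
gripper_force: 0.0
```

Request:
carry_out:
  plan:
    - {"linear":[-0.476,0.132,0],"rotation":[0,0,-3.8],"grip":60}
    - {"linear":[-0.476,0.132,0],"rotation":[0,0,-3.8],"grip":60}
    - {"linear":[-0.476,0.132,0],"rotation":[0,0,-3.8],"grip":60}
    - {"linear":[-0.476,0.132,0],"rotation":[0,0,-3.8],"grip":60}
    - {"linear":[-0.476,0.132,0],"rotation":[0,0,-3.8],"grip":60}
    - {"linear":[-0.476,0.132,0],"rotation":[0,0,-3.8],"grip":60}
    - {"linear":[-0.476,0.132,0],"rotation":[0,0,-3.8],"grip":60}
    - {"linear":[-0.476,0.132,0],"rotation":[0,0,-3.8],"grip":60}
    - {"linear":[-0.476,0.132,0.02],"rotation":[0,0,-3.8],"grip":60}
    - {"linear":[-0.476,0.132,0.05],"rotation":[0,0,-3.8],"grip":60}
    - {"linear":[-0.476,0.132,0.06],"rotation":[0,0,-3.8],"grip":60}
    - {"linear":[-0.476,0.132,0.06],"rotation":[0,0,-3.8],"grip":60}

```text
clock: 70.25
position: [0.6264, -0.1208, 0.1419]
tcp_rot: [[-0.063, 0.998, -0.007], [0.998, 0.063, 0.0], [0.001, -0.007, -1.0]]
wrist_force: [-1.3, 0.8, 0.0]
finger_gap: 0.0522
gripper_force: 0.0
```

Request:
carry_out:
  plan:
    - {"linear":[0,0,0],"rotation":[0,0,0],"grip":60}
    - {"linear":[0,0,0],"rotation":[0,0,0],"grip":60}

```text
clock: 70.45
position: [0.6296, -0.1174, 0.1462]
tcp_rot: [[-0.069, 0.998, 0.002], [0.998, 0.069, 0.001], [0.001, 0.002, -1.0]]
wrist_force: [-0.2, -0.6, -0.4]
finger_gap: 0.0524
gripper_force: 0.0
```

```bash
python3 go.py .6302 -.121 .067 3.7; python3 jar.py
```

```text
at [ 0.6296 -0.1174  0.1462] yang 3.97 gap 0.0524 F [-0.2 -0.6 -0.4] q [-20.  32.  38.  99. -23.  57.  31.] t 70.5
linear [-0.0037  0.0002  0.0792] rot [ 0.09 -0.06  0.27]
scene 175
[0.4504 0.1771 0.0473] [0.425 0.155 0.043] [0.472 0.201 0.052]
0.55 [0.446  0.1832 0.0225]
top 237
[0.4456 0.177  0.0479] [0.425 0.156 0.042] [0.469 0.2   0.056]
0.64 [0.447  0.1804 0.0225]
```

Request:
carry_out:
  plan:
    - {"linear":[-0.002,0,0.04],"rotation":[0,0,0.2],"grip":60}
    - {"linear":[-0.002,0,0.07],"rotation":[0,0,0.2],"grip":60}
    - {"linear":[-0.002,0,0.079],"rotation":[0,0,0.2],"grip":60}
    - {"linear":[-0.002,0,0.079],"rotation":[0,0,0.2],"grip":60}
    - {"linear":[-0.002,0,0.079],"rotation":[0,0,0.2],"grip":45}
    - {"linear":[-0.002,0,0.079],"rotation":[0,0,0.2],"grip":38}
    - {"linear":[-0.002,0,0.079],"rotation":[0,0,0.2],"grip":30}
    - {"linear":[-0.002,0,0.079],"rotation":[0,0,0.2],"grip":30}
    - {"linear":[-0.002,0,0.079],"rotation":[0,0,0.2],"grip":30}
    - {"linear":[-0.002,0,0.079],"rotation":[0,0,0.2],"grip":30}

```text
clock: 71.65
position: [0.63, -0.1219, 0.0676]
tcp_rot: [[-0.063, 0.998, 0.002], [0.998, 0.063, -0.0], [-0.0, 0.002, -1.0]]
wrist_force: [-0.3, 1.1, 5.4]
finger_gap: 0.0336
gripper_force: 34.9
```

Request:
carry_out:
  plan:
    - {"linear":[0,0,-0.02],"rotation":[0,0,0],"grip":30}
    - {"linear":[0,0,-0.05],"rotation":[0,0,0],"grip":30}
    - {"linear":[0,0,-0.09],"rotation":[0,0,0],"grip":30}
    - {"linear":[0,0,-0.13],"rotation":[0,0,0],"grip":30}
    - {"linear":[0,0,-0.15],"rotation":[0,0,0],"grip":30}

```text
clock: 72.15
position: [0.6297, -0.1223, 0.2194]
tcp_rot: [[-0.062, 0.998, 0.004], [0.998, 0.062, -0.0], [-0.001, 0.004, -1.0]]
wrist_force: [-0.3, 0.0, -1.8]
finger_gap: 0.0339
gripper_force: 34.9
```

Request:
carry_out:
  plan:
    - {"linear":[0.02,-0.003,0],"rotation":[0,0,0.3],"grip":30}
    - {"linear":[0.055,-0.01,0],"rotation":[0,0,0.6],"grip":30}
    - {"linear":[0.095,-0.02,0],"rotation":[0,0,1],"grip":30}
    - {"linear":[0.135,-0.032,0],"rotation":[0,0,1.4],"grip":30}
    - {"linear":[0.175,-0.046,0],"rotation":[0,0,1.8],"grip":30}
    - {"linear":[0.215,-0.061,0],"rotation":[0,0,2.2],"grip":30}
    - {"linear":[0.255,-0.078,0],"rotation":[0,0,2.6],"grip":30}
    - {"linear":[0.295,-0.095,0],"rotation":[0,0,3],"grip":30}
    - {"linear":[0.335,-0.112,0],"rotation":[0,0,3.4],"grip":30}
    - {"linear":[0.375,-0.13,0],"rotation":[0,0,3.7],"grip":30}
    - {"linear":[0.41,-0.145,0],"rotation":[0,0,3.8],"grip":30}
    - {"linear":[0.44,-0.158,0],"rotation":[0,0,3.8],"grip":30}

```text
clock: 73.35
position: [0.4415, 0.3093, 0.2157]
tcp_rot: [[0.002, 1.0, -0.002], [1.0, -0.002, -0.0], [-0.0, -0.002, -1.0]]
wrist_force: [0.3, 0.1, -2.7]
finger_gap: 0.0339
gripper_force: 34.9
```

Request:
carry_out:
  plan:
    - {"linear":[0.02,-0.006,0],"rotation":[0,0,0],"grip":30}
    - {"linear":[0.035,-0.01,0],"rotation":[0,0,0],"grip":30}
    - {"linear":[0.045,-0.012,0],"rotation":[0,0,0],"grip":30}
    - {"linear":[0.045,-0.012,0.03],"rotation":[0,0,0],"grip":30}
    - {"linear":[0.045,-0.012,0.06],"rotation":[0,0,0],"grip":30}
    - {"linear":[0.045,-0.012,0.07],"rotation":[0,0,0],"grip":30}
    - {"linear":[0.045,-0.012,0.07],"rotation":[0,0,0],"grip":30}
    - {"linear":[0.045,-0.012,0.07],"rotation":[0,0,0],"grip":30}

```text
clock: 74.15
position: [0.4329, 0.3525, 0.1472]
tcp_rot: [[0.005, 1.0, 0.001], [1.0, -0.005, 0.001], [0.001, 0.001, -1.0]]
wrist_force: [-0.6, 0.1, -1.4]
finger_gap: 0.0337
gripper_force: 34.9
```

```bash
python3 go.py .423 .356 .0557 0
```

```text
at [0.4329 0.3525 0.1472] yang -0.28 gap 0.0337 F [-0.6  0.1 -1.4] q [-70.  23.  34. 110. -16.  52. -28.] t 74.2
linear [ 0.0034 -0.0101  0.0915] rot [ 0.08 -0.05 -0.28]
```

Request:
carry_out:
  plan:
    - {"linear":[0.003,-0.01,0.02],"rotation":[0,0,0],"grip":30}
    - {"linear":[0.003,-0.01,0.05],"rotation":[0,0,0],"grip":30}
    - {"linear":[0.003,-0.01,0.075],"rotation":[0,0,0],"grip":30}
    - {"linear":[0.003,-0.01,0.087],"rotation":[0,0,0],"grip":30}
    - {"linear":[0.003,-0.01,0.091],"rotation":[0,0,0],"grip":30}
    - {"linear":[0.003,-0.01,0.091],"rotation":[0,0,0],"grip":30}
    - {"linear":[0.003,-0.01,0.091],"rotation":[0,0,0],"grip":30}

```text
clock: 74.85
position: [0.4229, 0.3563, 0.0566]
tcp_rot: [[0.004, 1.0, 0.002], [1.0, -0.004, 0.002], [0.002, 0.002, -1.0]]
wrist_force: [0.7, -0.0, -2.1]
finger_gap: 0.0335
gripper_force: 34.9
```

Request:
carry_out:
  plan:
    - {"linear":[0,0,0],"rotation":[0,0,0],"grip":45}
    - {"linear":[0,0,0],"rotation":[0,0,0],"grip":55}
    - {"linear":[0,0,0],"rotation":[0,0,0],"grip":60}
    - {"linear":[0,0,0],"rotation":[0,0,0],"grip":60}
    - {"linear":[0,0,-0.02],"rotation":[0,0,0],"grip":60}
    - {"linear":[0,0,-0.06],"rotation":[0,0,0],"grip":60}
    - {"linear":[0,0,-0.1],"rotation":[0,0,0],"grip":60}
    - {"linear":[0,0,-0.14],"rotation":[0,0,0],"grip":60}
    - {"linear":[0,0,-0.19],"rotation":[0,0,0],"grip":60}
    - {"linear":[0,0,-0.19],"rotation":[0,0,0],"grip":60}

```text
clock: 75.85
position: [0.4254, 0.3578, 0.2521]
tcp_rot: [[0.004, 1.0, 0.009], [1.0, -0.004, 0.01], [0.01, 0.009, -1.0]]
wrist_force: [0.9, 0.3, 0.3]
finger_gap: 0.052
gripper_force: 0.0
```

Request:
carry_out:
  plan:
    - {"linear":[0.2,0,-0.03],"rotation":[0,0,0],"grip":60}
    - {"linear":[0.2,0,-0.03],"rotation":[0,0,0],"grip":60}
    - {"linear":[0.2,0,-0.03],"rotation":[0,0,0],"grip":60}
    - {"linear":[0.2,0,-0.03],"rotation":[0,0,0],"grip":60}
    - {"linear":[0.2,0,-0.03],"rotation":[0,0,0],"grip":60}
    - {"linear":[0.2,0,-0.03],"rotation":[0,0,0],"grip":60}
    - {"linear":[0.2,0,-0.03],"rotation":[0,0,0],"grip":60}
    - {"linear":[0.2,0,-0.03],"rotation":[0,0,0],"grip":60}

```text
clock: 76.65
position: [0.4234, 0.5536, 0.2754]
tcp_rot: [[0.006, 1.0, -0.0], [1.0, -0.006, -0.0], [-0.0, -0.0, -1.0]]
wrist_force: [0.3, 0.7, -1.1]
finger_gap: 0.0522
gripper_force: 0.0
```

```bash
python3 jar.py; python3 - <<'E'
from h import *
f=imaging.grab_frame("scene"); save(f,"s7.png")
E
```

```text
scene 176
[0.4507 0.1768 0.0472] [0.426 0.155 0.042] [0.473 0.201 0.053]
0.68 [0.4462 0.1781 0.0225]
top 237
[0.4459 0.1776 0.0484] [0.425 0.154 0.042] [0.469 0.201 0.056]
0.52 [0.4392 0.1816 0.0225]
```

View pics/s7.png

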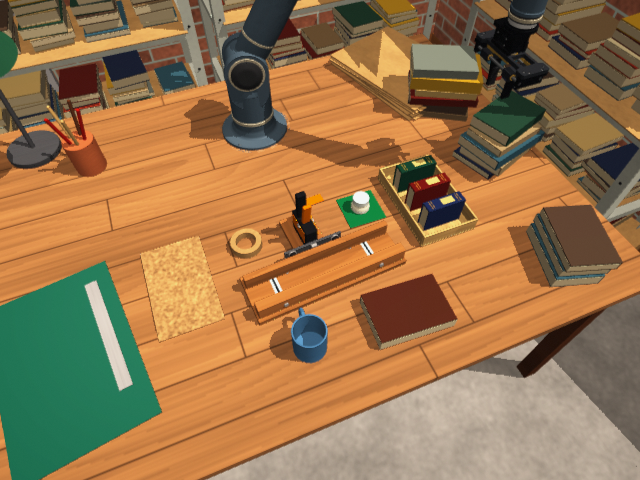

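The three volumes stand upright in the crate at about (430,190). The jar is on the mat at (361,203), the press is empty and open, and the mug, old book and tape have not moved. Handing in.

```bash
python3 -c "
from workcell import hand_in
print(hand_in())"
```

```text
the job is handed in; nothing more can be done
None
```

The job is handed in: all three volumes were nipped for over three seconds and now stand spine up in the crate, the jar (knocked during the run and re-centred) is on the green mat, the press is fully open, and the mug, old book and tape look unmoved; I have no verdict from the judge.

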